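# Rack the washed utensils and start the drying timer

## Task

Take the dry steel server off the drying rack and lay it on the cork mat, and lay every washed wooden utensil (spatula, rice paddle, slotted turner, pounder; not all may be there) flat across both rails of the rack, side by side, centred on the rails and square to them. Then log the load: hold the scanner with its nose aimed squarely at the middle of the barcode label on the timer console, about 5 cm away, and keep it steady for two seconds; only after that push the console's recessed button fully in with the tip of the held stylus, never with the fingers. Finish with server, scanner and stylus lying flat on the cork mat, side by side, their middles well inside its edges, and leave the stack of bowls undisturbed.

Things in the scene. Friction and masses are not known exactly. Their poses are not given: they have to be found in the camera images.
- rack: steel drying rack, fixed: two parallel level rails, each 10 mm wide (along x) and 250 mm long (along y), 130 mm apart centre to centre at x = -65 and +65 mm, tops 80 mm above the counter, on legs at the rail ends; open between the rails. Origin on the counter under its middle; x points across the rails, y along them, z up
- rack_top (a point): point midway between the rails, level with their tops (80 mm up); axes as the rack's
- spatula: pale wooden spatula, washed utensil, 180 mm long and 12 mm thick throughout: straight handle 18 mm wide, then a head 40 mm wide over the last 55 mm at +x. Origin at mid length, mid thickness (on the handle); x along it towards the head, z through its thickness. Both faces are alike. Its mass centre lies 5 to 20 mm towards the head from the origin. May be absent.
- paddle: mid-brown wooden rice paddle, washed utensil, 180 mm long and 12 mm thick throughout: straight handle 22 mm wide, then a head 46 mm wide over the last 45 mm at +x. Origin at mid length, mid thickness (on the handle); x along it towards the head, z through its thickness. Both faces are alike. Its mass centre lies 5 to 20 mm towards the head from the origin. May be absent.
- turner: wooden turner with three dark slots in its blade, washed utensil, 180 mm long and 12 mm thick throughout: straight handle 18 mm wide, then a head 42 mm wide over the last 50 mm at +x. Origin at mid length, mid thickness (on the handle); x along it towards the head, z through its thickness. Both faces are alike. Its mass centre lies 5 to 20 mm towards the head from the origin. May be absent.
- pounder: dark hardwood flat-sided pounder (pestle), washed utensil, 180 mm long and 24 mm thick throughout: straight handle 24 mm wide, then a head 34 mm wide over the last 60 mm at +x. Origin at mid length, mid thickness (on the handle); x along it towards the head, z through its thickness. Both faces are alike. Its mass centre lies 5 to 20 mm towards the head from the origin. May be absent.
- console: grey timer console, fixed, 150 mm wide (y), about 150 mm deep, 80 mm high. Its front is a flat face 90 mm by 150 mm sloping back, facing the robot side (-x) and up: the outward normal is (-0.766, 0, 0.643) in the console's axes, the upward direction in the face (0.643, 0, 0.766). Origin on the counter under it; z up. Label on the +y half of the face, button on the -y half
- label (a point): middle of the white barcode label with dark bars, 36 mm (up the slope) by 44 mm (along y), on the console's sloped face; axes as the console's (not turned with the face)
- recess (a point): middle of the mouth of the button's recess, level with the sloped face: a square hole 18 mm wide, with the button's top 5 mm below the mouth; axes as the console's
- button (a joint): white round spring button, 15 mm across, at the bottom of the recess; travel in m along the inward face normal: 0 out, 0.004 fully in (about 3 N)
- mat: cork mat, fixed, 210 (x) x 260 (y) x 4 mm; origin under its middle, its top 4 mm above the origin
- wand: scanner wand, 140 mm long: black body 22 x 22 mm square from x = -70 to +40 mm, then a grey nose 18 x 18 mm to x = +70 mm; it scans straight along its +x axis. Origin at its middle on its axis, 11 mm above what it lies on; all four sides are alike
- wand_nose (a point): middle of the scanner's glass window, at x = +70 mm on its axis; axes as the wand's
- stylus: stylus, 145 mm long: wooden handle 16 x 16 mm square from x = -70 to +30 mm, then a steel pin 8 mm in diameter to x = +75 mm. Origin on its axis, 8 mm above what it lies on; x towards the tip; all four sides are alike
- stylus_tip (a point): end of the stylus pin, at x = +75 mm on its axis; axes as the stylus's
- server: flat steel serving slice, the only steel utensil, dry: 180 mm long and 10 mm thick throughout, straight handle 16 mm wide, then a head 36 mm wide over the last 45 mm at +x. Origin at mid length, mid thickness (on the handle); x towards the head. It starts lying across the rack's rails, about square to them, its origin 85 mm above the counter. Its mass centre lies 5 to 20 mm towards the head
- bowls: bystander: stack of three white ceramic bowls, 120 mm across, 72 mm high; origin under its middle
Things that resemble listed ones, but are neither listed nor needed, are in the scene too. Leave any blue look-alike of the turner alone.

How it is judged:
By the outcome, as a careful person would: the job done as asked, in the order asked, and still so for the second after the job is handed in, with the robot touching nothing.
Of spatula, paddle, turner, pounder only 3 to 4 are there at a start; the rules pass over those that are not, and their reading is None.
At some moment in a run one of wand, stylus may be knocked a few centimetres aside while the robot is not near it.
Once in a run the grip may slacken for a moment while it holds something.
It also fails if it takes over 210 s, if anything falls off the work surface, if the arm or the gripper's body presses on something with over 40 N, if the wrist force passes 120 N, or if a joint passes its speed limit or range.

## Robot

A 7-joint arm with a two-finger parallel gripper is mounted at the origin on the work surface. World frame = base frame: x ahead of the robot, y to its left, z up, the work surface at z = 0. Lengths are in m, angles in rad, forces in N, time in s.
With the tool pointing down it reaches from about 0.4 to 0.85 m from the base axis. Payload 4.5 kg.
Tool frame: the origin (TCP) lies between the finger pads; the fingertips stand r.tip_reach ahead of it and the grasp point (between the pads) lies 3 mm ahead of it (r.tip_reach is the distance from the TCP to the fingertips, in m); z points along the fingers, y is the line along which they close (so a half turn about z gives the same grasp; the last joint's range is limited). The gripper opens to 88 mm and grips with 3 to 60 N. Pads are 18 mm wide; open, the fingers measure 123 mm over their backs; the gripper's body (75 mm by 187 mm) begins 45 mm behind the grasp point.
Start: joints at [1.239, 0.689, -0.195, 1.565, 0.157, 0.902, -0.215], TCP at [0.224, -0.584, 0.261] pointing down, gripper open.
Joint ranges: [-3.01, 3.01], [-0.46, 2.08], [-1.47, 1.51], [0.13, 2.56], [-1, 4.14], [0.04, 2.09], [-2.66, 2.66]. Speed limits (rad/s): [2.57, 2.57, 3.14, 3.14, 3.14, 3.14, 3.14].

## Interface

Orientations are given as a unit quaternion [x, y, z, w].
In Python, from plant import r gives the robot as it stands.
- The arm moves only by the tool step_arm, never from a script. Its argument "motion" is a list of rows, each an object with "dp": the shift along the tool's x, y, z in mm, a list of three; "twist": the turn, a rotation vector about the tool's x, y, z in rad, a list of three; "hand": the opening, from -1 (shut) to 1 (fully open). In form: [{"dp": [dx, dy, dz], "twist": [rx, ry, rz], "hand": hand}, ...]. A call has 1 to 5 rows; each row is the pose to reach, as a shift and turn from the pose commanded when the call began, along the tool's axes at that moment; what a row does not reach only later rows make up. A row lasts 1/8 s, in which the tool goes at most 62.5 mm and 10.7 degrees, less where a joint would pass 70% of its speed; a pose out of reach is approached as far as the arm can. A call with a gripper value outside its range is refused whole. The fingers move at their own pace and stop on an object; "force" is the grip in N (left out, the last holds). Time passes only in rows, so rows that repeat a pose let the fingers close. It gives the time, the measured TCP pose, the force, the opening and the grip force at its end, in the units of the state.
- r.get_state(): the state, without advancing time (a new reading comes with each control period).
- r.snapshot(name): name is "side" or "top" or "wrist"; returns a dict with "pixels" (480x640x3 uint8, red, green, blue), "depth" (480x640 float32, m along the optical axis (not along the pixel's ray), 0 where there is no reading), "fx", "fy", "cx", "cy" (pixels), "D" ([k1, k2, p1, p2, k3] as OpenCV has them; the pictures are not rectified), "xyz" and "orientation" of the camera in the world; the wrist camera has in their place "mount" (4x4, takes a point from camera to tool coordinates, whose origin is the TCP and whose axes are the flange's). Camera axes: x right, y down, z forward; pixel columns grow to the right and rows downward; lengths in m; the calibration is good to about 2 mm. A picture is of the moment at which its call begins: read the wrist's pose just before it.
- r.finish_job(): hands the job in; it is judged then, once.
Trained networks look in the newest picture that a camera, given by its name, has taken for a name from the list of things; names that differ only in an ending like _2 or _b are one class to them, and where a whole thing is asked for, a point or a joint stands for the part that bears it (a point fixed in the world has none). Each returns a list of dicts, best first, with "score" (0 to 1); they miss things now and then, are a little off and sometimes report something else, mostly with a low value. They report only what shows in the picture. A call takes as long as a camera call. They do not tell look-alikes from the thing itself.
- r.search_frame(camera, thing): "at" ([x, y, z] in m, in the coordinates of the camera as it stood for that picture, good to about 4 mm: the middle of the surface that is visible of it).
The state is a dict: "clock": time; "q": joint angles; "qd": joint speeds; "joint_torque": joint torques, N m; "tool_pos": TCP position; "eef_rot": TCP orientation; "contact_force": force on the tool from outside, world axes, zero at the start; "moment": the same for the moment, N m; "opening": opening from 0.0 (shut) to 1.0 (fully open); "finger_force": force on a finger pad.
Only numpy, scipy, OpenCV 4.12 (cv2) and the standard library are available. Lean on these libraries where they do the work, as an engineer would, in place of code of your own. Each camera call takes 0.05 s, during which the arm holds its last target. There are 200 camera calls.

## Working session

There is one attempt and no reset: what is moved stays moved. The work goes in short steps, Python scripts to look and compute and a tool call to move; the robot and the scene stay as the last step left them, time stands still between calls to the robot, and variables do not carry over. Pictures are saved under pics/ and viewed, at most 14 in all, crops included, and the job is handed in when it is done.

Besides the shell and the picture viewer there is one more tool, called as name(argument=value, ...) on one line, values as JSON. step_arm: Moves the arm, as the interface text tells. Its arguments: {"type":"object","properties":{"motion":{"type":"array"},"force":{"type":"number"}},"required":["motion"]}

```bash
ls; mkdir -p pics; cat > h.py <<'E'
import numpy as np, cv2
from scipy.spatial.transform import Rotation as R
from plant import r
def campose(s, st=None):
    if 'mount' in s:
        st = st or r.get_state()
        T=np.eye(4); T[:3,:3]=R.from_quat(st['eef_rot']).as_matrix(); T[:3,3]=st['tool_pos']
        return T@np.array(s['mount'])
    T=np.eye(4); o=np.array(s['orientation'])
    T[:3,:3]=R.from_quat(o).as_matrix() if o.size==4 else o.reshape(3,3)
    T[:3,3]=s['xyz']; return T
def K(s): return np.array([[s['fx'],0,s['cx']],[0,s['fy'],s['cy']],[0,0,1.]])
def cloud(s,T):
    h,w=s['depth'].shape
    u,v=np.meshgrid(np.arange(w),np.arange(h))
    p=cv2.undistortPoints(np.stack([u.ravel(),v.ravel()],1).astype(np.float32)[:,None],K(s),np.array(s['D'],float))[:,0]
    d=s['depth'].ravel()
    P=np.stack([p[:,0]*d,p[:,1]*d,d],1)@T[:3,:3].T+T[:3,3]
    P[d==0]=np.nan
    return P.reshape(h,w,3)
def save(s,n): cv2.imwrite('pics/'+n+'.png',s['pixels'][:,:,::-1])
def proj(s,T,p):
    q=T[:3,:3].T@(np.array(p)-T[:3,3])
    return cv2.projectPoints(q[None],np.zeros(3),np.zeros(3),K(s),np.array(s['D'],float))[0].ravel()
E
python3 - <<'E'
from h import *
print(r.get_state(), r.tip_reach)
for n in ['top','side']:
    s=r.snapshot(n); T=campose(s); save(s,n+'0'); np.savez(''+n+'0.npz',**s)
    print(n,s['xyz'],s['orientation'],s['fx'],s['D'])
    for t in ['rack','spatula','paddle','turner','pounder','console','label','recess','mat','wand','stylus','server','bowls']:
        for d in r.search_frame(n,t):
            p=T[:3,:3]@np.array(d['at'])+T[:3,3]
            print(t,round(d['score'],2),p.round(3),proj(s,T,p).round())
E
```

```text
pics
{'clock': 0.0, 'q': array([ 1.23878942,  0.68996977, -0.19450657,  1.56631358,  0.15732345,
        0.90246972, -0.21509044]), 'qd': array([-0.00013889,  0.0003907 ,  0.00050696, -0.00094193, -0.00121103,
        0.0004751 ,  0.00148523]), 'joint_torque': array([-4.06609997e-04, -5.27554214e+01, -1.26665108e+00, -1.53428650e+01,
       -5.25683386e-02,  6.59894184e-03,  1.82287649e-04]), 'tool_pos': array([ 0.22331112, -0.58313661,  0.25992678]), 'eef_rot': array([ 9.83310351e-01,  1.81933979e-01, -2.32623485e-04, -8.52472033e-04]), 'contact_force': array([-0.20243733, -0.06992907,  0.41010428]), 'moment': array([ 0.03015023, -0.00625122,  0.09785766]), 'finger_force': 0.0, 'opening': 1.0004263162559441} 0.022
top [0.37169359 0.01018341 1.13261018] [-0.70000327  0.7126531  -0.03350541  0.03159694] 534.6045873048896 [-0.00939243  0.          0.          0.          0.        ]
rack 0.82 [0.511 0.298 0.082] [182. 224.]
spatula 0.64 [0.519 0.091 0.012] [289. 223.]
paddle 0.78 [ 0.502 -0.116  0.015] [387. 229.]
turner 0.94 [0.48  0.026 0.013] [320. 241.]
turner 0.94 [ 0.215 -0.383  
[... 984 characters left out ...]
017] [316. 255.]
turner 0.43 [0.689 0.171 0.052] [202. 240.]
turner 0.27 [ 0.448 -0.248  0.02 ] [377. 211.]
pounder 0.55 [ 0.628 -0.068  0.049] [284. 209.]
console 0.55 [ 0.624 -0.072  0.049] [285. 209.]
console 0.45 [0.49  0.329 0.067] [220. 295.]
label 0.67 [ 0.629 -0.074  0.05 ] [284. 207.]
recess 0.72 [ 0.627 -0.07   0.046] [284. 210.]
recess 0.66 [0.689 0.17  0.057] [202. 237.]
mat 0.7 [ 0.481 -0.318  0.004] [378. 203.]
wand 0.82 [ 0.447 -0.248  0.022] [377. 210.]
stylus 0.71 [ 0.461 -0.406  0.015] [398. 191.]
stylus 0.37 [ 0.625 -0.07   0.048] [285. 209.]
server 0.74 [0.524 0.392 0.092] [183. 294.]
bowls 0.66 [ 0.627 -0.067  0.048] [283. 209.]
bowls 0.61 [0.691 0.168 0.057] [202. 237.]
```

View pics/top0.png

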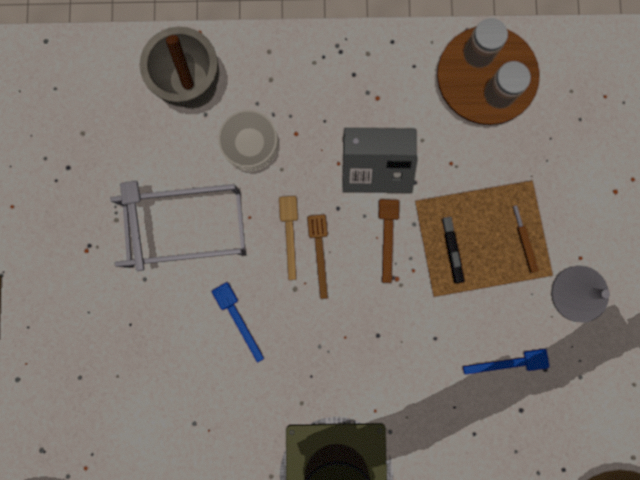

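View pics/side0.png

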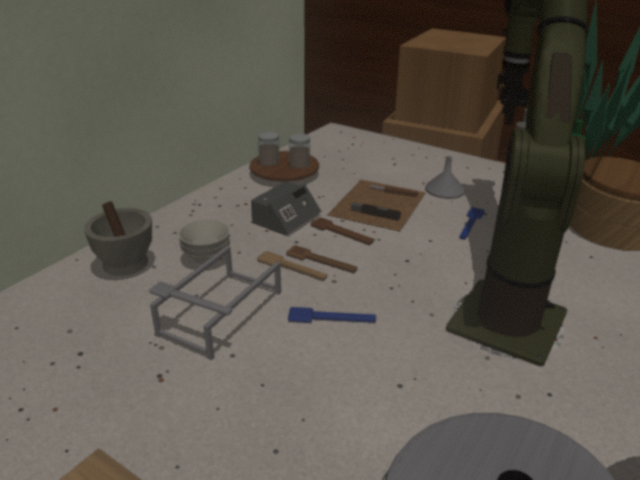

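The pictures show the following:
- **Steel server:** across the rack's +y end at top-view (133,225).
- **Washed utensils:** spatula at (289,237), slotted turner at (319,255), paddle at (388,240). There is no pounder.
- **Mat:** the wand (453,248) and stylus (524,238) are already on it.

Look-alikes to avoid:
- blue turners at (238,322) and (506,362)
- the pestle in the mortar at (180,62), which looks like a pounder
- the bowls at (248,140) stay put

Next I'll measure the poses.

```bash
cat >> h.py <<'E'
def load(n): return {k:v for k,v in np.load(n,allow_pickle=True).items()}
def blob(P,c,zlo,zhi,rad=0.12,extra=None):
    """connected blob near world point c in z range -> centre, length, width, yaw towards head (wide end)"""
    m=(P[...,2]>zlo)&(P[...,2]<zhi)&(np.hypot(P[...,0]-c[0],P[...,1]-c[1])<rad)
    if extra is not None: m&=extra
    n,l,st,ce=cv2.connectedComponentsWithStats(m.astype(np.uint8),connectivity=8)
    ids=[i for i in range(1,n) if st[i,4]>25]
    if not ids: return None
    d=[np.hypot(*(P[l==i][:,:2]-np.array(c[:2])).T).min() for i in ids]
    q=P[l==ids[int(np.argmin(d))]]
    return axisfit(q)
def axisfit(q):
    (cx,cy),(a,b),ang=cv2.minAreaRect((q[:,:2]*1000).astype(np.float32))
    # scale to mm ; long axis
    t=np.radians(ang)
    if a<b: t+=np.pi/2; a,b=b,a
    u=np.array([np.cos(t),np.sin(t)]); v=np.array([-u[1],u[0]])
    d=q[:,:2]*1000-[cx,cy]; s=d@u; w=d@v
    wp=np.ptp(w[s>a*.3]); wn=np.ptp(w[s<-a*.3])
    # refine yaw by fitting midline of narrow end to wide
    if wn>wp: u=-u;v=-v;s=-s;w=-w
    return dict(c=(round(cx,1),round(cy,1)),L=round(a,1),W=round(b,1),yaw=round(np.degrees(np.arctan2(u[1],u[0])),1),z=round(np.median(q[:,2])*1000,1),n=len(q),ends=(round(wn,1),round(wp,1)))
E
python3 - <<'E'
from h import *
s=load('top0.npz'); T=campose(s); P=cloud(s,T)
print('table z',np.nanmedian(P[260:400,330:400,2]))
for n,c,lo,hi in [('spatula',(.50,.09),.006,.03),('turner',(.48,.026),.006,.03),('paddle',(.50,-.116),.006,.03),('wand',(.455,-.25),.012,.05),('stylus',(.46,-.409),.010,.05),('server',(.52,.395),.0835,.11),('bowls',(.69,.17),.055,.1),('rackall',(.5,.3),.070,.0835)]:
    print(n,blob(P,c,lo,hi,rad=.16 if 'rack' in n else .12))
hsv=cv2.cvtColor(s['pixels'],cv2.COLOR_RGB2HSV)
m=(hsv[...,0]>5)&(hsv[...,0]<25)&(hsv[...,1]>80)&(P[...,2]<.012)&(P[...,1]<-.17)
m=cv2.morphologyEx(m.astype(np.uint8),cv2.MORPH_OPEN,np.ones((3,3)))
n,l,st,ce=cv2.connectedComponentsWithStats(m); i=1+np.argmax(st[1:,4]); print('mat',axisfit(P[l==i]))
q=P[(P[...,2]>.070)&(P[...,2]<.1)&(np.hypot(P[...,0]-.6656,P[...,1]+.095)<.12)]; print('console top',axisfit(q))
c=np.hstack([cv2.resize(s['pixels'][y0:y0+120,x0:x0+130],(390,360),interpolation=cv2.INTER_CUBIC) for y0,x0 in [(185,255),(115,320)]]); cv2.imwrite('pics/crop0.png',c[:,:,::-1])
E
```

```text
table z 0.0005601452643699822
spatula {'c': (489.5, 89.4), 'L': 179.3, 'W': 39.9, 'yaw': np.float64(2.5), 'z': np.float64(12.4), 'n': 975, 'ends': (np.float64(18.2), np.float64(39.8))}
turner {'c': (449.4, 25.7), 'L': 177.6, 'W': 42.5, 'yaw': np.float64(4.4), 'z': np.float64(12.3), 'n': 964, 'ends': (np.float64(18.0), np.float64(41.6))}
paddle {'c': (479.6, -118.6), 'L': 178.8, 'W': 44.8, 'yaw': np.float64(-2.1), 'z': np.float64(12.3), 'n': 1108, 'ends': (np.float64(44.8), np.float64(22.9))}
wand {'c': (455.8, -252.5), 'L': 140.6, 'W': 23.7, 'yaw': np.float64(-171.1), 'z': np.float64(25.4), 'n': 747, 'ends': (np.float64(23.4), np.float64(19.3))}
stylus {'c': (477.0, -404.0), 'L': 144.3, 'W': 18.2, 'yaw': np.float64(-167.3), 'z': np.float64(19.3), 'n': 490, 'ends': (np.float64(17.1), np.float64(8.2))}
server {'c': (510.0, 389.9), 'L': 180.6, 'W': 37.2, 'yaw': np.float64(9.3), 'z': np.float64(90.5), 'n': 1004, 'ends': (np.float64(21.4), np.float64(37.2))}
bowls {'c': (686.3, 169.2), 'L': 118.8, 'W': 118.4, 'yaw': np.float64(-91.5), 'z': np.float64(66.7), 'n': 1637, 'ends': (np.float64(93.8), np.float64(92.4))}
rackall {'c': (449.0, 278.0), 'L': 193.4, 'W': 10.5, 'yaw': np.float64(-85.0), 'z': np.float64(80.2), 'n': 509, 'ends': (np.float64(10.3), np.float64(10.2))}
mat {'c': (481.5, -321.7), 'L': 260.2, 'W': 208.1, 'yaw': np.float64(-81.1), 'z': np.float64(4.4), 'n': 10409, 'ends': (np.float64(208.1), np.float64(207.1))}
console top {'c': (665.1, -101.0), 'L': 149.7, 'W': 79.3, 'yaw': np.float64(-92.6), 'z': np.float64(72.2), 'n': 1868, 'ends': (np.float64(78.9), np.float64(75.8))}
```

View pics/crop0.png

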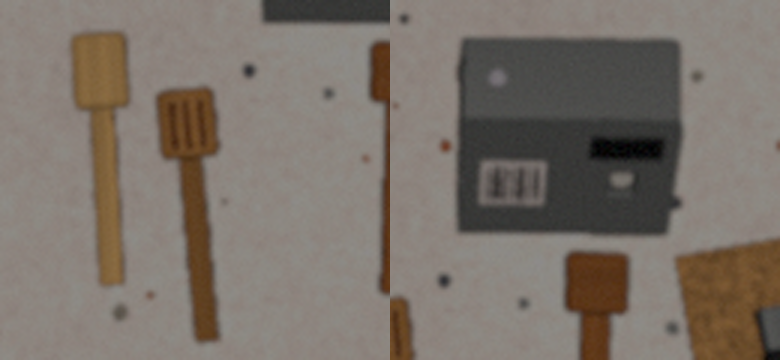

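The crop confirms the pale spatula, the brown three-slot turner, and the console with its label and recess. Next I'll refine the rack, the server yaw and the console face.

```bash
cat >> h.py <<'E'
def mid(q,u0deg,bw=8):
    """robust midline of points q (m) about direction u0: returns yaw deg from slice mid-points, iterated"""
    t=np.radians(u0deg)
    for _ in range(3):
        u=np.array([np.cos(t),np.sin(t)]);v=np.array([-u[1],u[0]]);d=q[:,:2]*1000
        s=d@u;w=d@v;c=[];
        for a in np.arange(s.min()+4,s.max()-4,bw):
            k=(s>=a)&(s<a+bw)
            if k.sum()>4:c.append((a+bw/2,(w[k].min()+w[k].max())/2))
        c=np.array(c);p=np.polyfit(c[:,0],c[:,1],1)
        for _ in range(3):
            res=abs(np.polyval(p,c[:,0])-c[:,1]);k=res<=max(1.5,np.median(res)*2);p=np.polyfit(c[k,0],c[k,1],1)
        t+=np.arctan(p[0])
    u=np.array([np.cos(t),np.sin(t)]);v=np.array([-u[1],u[0]]);s=d@u;w=d@v
    sm=(s.min()+s.max())/2;wm=np.polyval(p,0) if False else np.median([(w[(s>=a)&(s<a+bw)].min()+w[(s>=a)&(s<a+bw)].max())/2 for a in np.arange(s.min()+4,s.max()-12,bw) if ((s>=a)&(s<a+bw)).sum()>4])
    return (sm*u+wm*v).round(1),np.degrees(t).round(1),np.ptp(s).round(1)
def pts(P,c,zlo,zhi,rad=.12):
    m=(P[...,2]>zlo)&(P[...,2]<zhi)&(np.hypot(P[...,0]-c[0],P[...,1]-c[1])<rad)
    n,l,st,ce=cv2.connectedComponentsWithStats(m.astype(np.uint8),connectivity=8)
    ids=[i for i in range(1,n) if st[i,4]>25]
    d=[np.hypot(*(P[l==i][:,:2]-np.array(c[:2])).T).min() for i in ids]
    return P[l==ids[int(np.argmin(d))]]
E
python3 - <<'E'
from h import *
s=load('top0.npz'); T=campose(s); P=cloud(s,T)
for n,c,lo,hi,y in [('spatula',(.50,.09),.006,.03,2.5),('turner',(.48,.026),.006,.03,4.4),('paddle',(.50,-.116),.006,.03,-2),('wand',(.455,-.25),.012,.05,9),('stylus',(.46,-.409),.010,.05,12.7),('server',(.52,.395),.0845,.11,9.3)]:
    print(n,mid(pts(P,c,lo,hi),y))
z=P[...,2]
rk=(z>.072)&(z<.0835)&(abs(P[...,0]-.515)<.12)&(P[...,1]>.1)&(P[...,1]<.46)&(np.hypot(P[...,0]-.686,P[...,1]-.169)>.07)
q=P[rk]; print('rack', axisfit(q)); 
for nm,k in [('lo',q[:,0]<.50),('hi',q[:,0]>.53)]: print(nm,axisfit(q[k]),mid(q[k],95))
# console face
hsv=s['pixels'].astype(float)
f=(z>.015)&(z<.066)&(np.hypot(P[...,0]-.625,P[...,1]+.1)<.09)&(P[...,0]>.58)
q=P[f]
for _ in range(5):
    c=q.mean(0);n=np.linalg.svd(q-c)[2][2];n*=np.sign(n[2]);q=P[f];q=q[abs((q-c)@n)<.0015]
print('face n',n,'c',c,len(q),'yaw',np.degrees(np.arctan2(-n[1],-n[0])))
print(axisfit(q))
g=s['pixels'].mean(2)
face=np.zeros(g.shape,bool); 
for (u0,v0,u1,v1,nm) in [(346,166,374,186,'label'),(390,170,405,180,'button')]:
    sub=g[v0:v1,u0:u1]; m=np.zeros(g.shape,bool); m[v0:v1,u0:u1]=sub>(110 if nm=='label' else 100)
    print(nm,np.median(sub),sub.max(),m.sum(),np.argwhere(m).mean(0)[::-1],'bbox',np.argwhere(m).min(0),np.argwhere(m).max(0),np.nanmean(P[m],0))
E
```

```text
spatula (array([489.5,  89.2]), np.float64(2.5), np.float64(179.3))
turner (array([449.4,  26.4]), np.float64(4.3), np.float64(177.5))
paddle (array([ 479.5, -117.5]), np.float64(-3.3), np.float64(178.8))
wand (array([ 455.7, -252. ]), np.float64(9.1), np.float64(140.6))
stylus (array([ 477. , -404.3]), np.float64(12.4), np.float64(144.3))
server (array([510.1, 390.1]), np.float64(8.2), np.float64(180.7))
rack {'c': (511.3, 312.4), 'L': 251.0, 'W': 140.6, 'yaw': np.float64(-85.0), 'z': np.float64(80.2), 'n': 1180, 'ends': (np.float64(140.2), np.float64(139.8))}
lo {'c': (472.7, 308.3), 'L': 249.9, 'W': 63.6, 'yaw': np.float64(-85.3), 'z': np.float64(80.3), 'n': 605, 'ends': (np.float64(10.2), np.float64(9.9))} (array([446.4, 306.1]), np.float64(95.0), np.float64(249.9))
hi {'c': (565.4, 317.2), 'L': 250.8, 'W': 31.9, 'yaw': np.float64(-84.7), 'z': np.float64(80.2), 'n': 574, 'ends': (np.float64(10.7), np.float64(10.4))} (array([575.5, 318.2]), np.float64(95.0), np.float64(250.8))
face n [-0.74108335  0.0199551   0.67111643] c [ 0.60551437 -0.09875573  0.03978207] 1035 yaw -1.542426788841398
{'c': (606.0, -98.8), 'L': 149.7, 'W': 46.7, 'yaw': np.float64(88.8), 'z': np.float64(39.8), 'n': 1035, 'ends': (np.float64(44.6), np.float64(46.6))}
label 78.83333333333334 115.66666666666667 9 [355.66666667 169.88888889] bbox [169 351] [171 370] [ 0.61979166 -0.05039696  0.05682283]
button 57.16666666666667 112.33333333333333 14 [396.64285714 174.57142857] bbox [173 394] [176 399] [ 0.61214171 -0.13619741  0.04070065]
```

```bash
cat >> h.py <<'E'
def rot(psi,tilt=0,roll=0):
    """tool down, tool x at yaw psi deg; tilt: turn about tool y (deg), nose(x) down positive"""
    x=R.from_euler('z',psi,degrees=True)*R.from_rotvec([np.pi,0,0])
    return x*R.from_euler('y',-tilt,degrees=True)*R.from_euler('x',roll,degrees=True)
def plan(wps,start=None,step=52,adeg=9.5):
    """wps: (xyz mm, Rotation, hand, settle rows). prints step_arm calls (rounded)"""
    if start is None:
        st=r.get_state(); start=(np.array(st['tool_pos'])*1000,R.from_quat(st['eef_rot']))
        print('at',start[0].round(1),'f',np.round(st['contact_force'],1),'open',round(st['opening'],3),'t',round(st['clock'],2))
    p,o=start
    for xyz,ro,hand,ex in wps:
        xyz=np.array(xyz,float); rel=(o.inv()*ro).as_rotvec()
        n=int(max(1,np.ceil(np.linalg.norm(xyz-p)/step),np.ceil(np.degrees(np.linalg.norm(rel))/adeg)))
        fr=[(i+1)/n for i in range(n)]+[1]*ex
        p0,o0=p,o
        while fr:
            ch,fr=fr[:5],fr[5:]; rows=[]
            for f in ch:
                tp=p0+(xyz-p0)*f; to=o0*R.from_rotvec(rel*f)
                dp=o.inv().apply(tp-p).round(0)+0.; tw=(o.inv()*to).as_rotvec().round(2)+0.
                rows.append('{"dp":[%d,%d,%d],"twist":[%g,%g,%g],"hand":%g}'%(*dp,*tw,hand))
            print('['+','.join(rows)+']')
            p=p+o.apply(dp); o=o*R.from_rotvec(tw)
    return p,o
def along(c,yaw,d): return [c[0]+d*np.cos(np.radians(yaw)),c[1]+d*np.sin(np.radians(yaw))]
E
python3 - <<'E'
from h import *
g=along((510.1,390.1),8.2,12); print(g)
plan([((440,-330,260),rot(15),-.05,0),((520,0,250),rot(10),-.05,0),((*g,200),rot(8.2),-.05,3)])
E
```

```text
[np.float64(521.9773147708935), np.float64(391.81154720446614)]
at [ 223.6 -583.7  260.7] f [-0.3  0.2  0.4] open 0.997 t 1.4
[{"dp":[42,-23,0],"twist":[0,0,0.01],"hand":-0.05},{"dp":[84,-46,0],"twist":[0,0,0.03],"hand":-0.05},{"dp":[125,-68,0],"twist":[0,0,0.04],"hand":-0.05},{"dp":[167,-91,0],"twist":[0,0,0.06],"hand":-0.05},{"dp":[209,-114,1],"twist":[0,0,0.07],"hand":-0.05}]
[{"dp":[40,-26,0],"twist":[0,0,0.02],"hand":-0.05},{"dp":[80,-51,0],"twist":[0,0,0.03],"hand":-0.05}]
[{"dp":[23,-43,1],"twist":[0,0,0.01],"hand":-0.05},{"dp":[47,-85,3],"twist":[0,0,0.03],"hand":-0.05},{"dp":[70,-128,4],"twist":[0,0,0.04],"hand":-0.05},{"dp":[94,-170,6],"twist":[0,0,0.05],"hand":-0.05},{"dp":[117,-213,7],"twist":[0,0,0.07],"hand":-0.05}]
[{"dp":[21,-44,1],"twist":[0,0,0.01],"hand":-0.05},{"dp":[41,-88,3],"twist":[0,0,0.02],"hand":-0.05}]
[{"dp":[9,-48,6],"twist":[0,0,0],"hand":-0.05},{"dp":[18,-96,12],"twist":[0,0,0.01],"hand":-0.05},{"dp":[27,-144,19],"twist":[0,0,0.01],"hand":-0.05},{"dp":[35,-193,25],"twist":[0,0,0.02],"hand":-0.05},{"dp":[44,-241,31],"twist":[0,0,0.02],"hand":-0.05}]
[{"dp":[8,-48,6],"twist":[0,0,0],"hand":-0.05},{"dp":[16,-96,12],"twist":[0,0,0.01],"hand":-0.05},{"dp":[24,-145,19],"twist":[0,0,0.01],"hand":-0.05},{"dp":[24,-145,19],"twist":[0,0,0.01],"hand":-0.05},{"dp":[24,-145,19],"twist":[0,0,0.01],"hand":-0.05}]
[{"dp":[0,0,0],"twist":[0,0,0],"hand":-0.05}]
```

step_arm(motion=[{"dp": [50, -28, 0], "twist": [0, 0, 0.02], "hand": -0.05}, {"dp": [100, -56, 0], "twist": [0, 0, 0.04], "hand": -0.05}, {"dp": [150, -84, 0], "twist": [0, 0, 0.06], "hand": -0.05}, {"dp": [200, -112, 0], "twist": [0, 0, 0.07], "hand": -0.05}, {"dp": [245, -136, 0], "twist": [0, 0, 0.08], "hand": -0.05}])

```text
clock: 2.02
tool_pos: [0.4052, -0.3672, 0.2609]
eef_rot: [0.99, 0.143, 0.0, 0.0]
contact_force: [1.5, -0.7, 0.2]
opening: 0.481
finger_force: 0.0
```

step_arm(motion=[{"dp": [23, -43, 1], "twist": [0, 0, 0.01], "hand": -0.05}, {"dp": [47, -85, 3], "twist": [0, 0, 0.03], "hand": -0.05}, {"dp": [70, -128, 4], "twist": [0, 0, 0.04], "hand": -0.05}, {"dp": [94, -170, 6], "twist": [0, 0, 0.05], "hand": -0.05}, {"dp": [117, -213, 7], "twist": [0, 0, 0.07], "hand": -0.05}])

```text
clock: 2.65
tool_pos: [0.4565, -0.1302, 0.2539]
eef_rot: [0.994, 0.107, 0.0, 0.0]
contact_force: [0.2, -0.1, -0.0]
opening: 0.475
finger_force: 0.0
```

step_arm(motion=[{"dp": [23, -46, 1], "twist": [0, 0, 0.01], "hand": -0.05}, {"dp": [45, -95, 3], "twist": [0, 0, 0.03], "hand": -0.05}, {"dp": [55, -145, 5], "twist": [0, 0, 0.04], "hand": -0.05}, {"dp": [63, -195, 10], "twist": [0, 0, 0.04], "hand": -0.05}, {"dp": [72, -245, 15], "twist": [0, 0, 0.04], "hand": -0.05}])

```text
clock: 3.28
tool_pos: [0.4738, 0.1248, 0.2388]
eef_rot: [0.996, 0.088, 0.0, -0.0]
contact_force: [0.2, -0.1, 0.0]
opening: 0.475
finger_force: 0.0
```

```bash
python3 - <<'E'
from h import *
g=(522,392)
plan([((*g,150),rot(8.2),-.05,1),((*g,104),rot(8.2),-.05,2)])
E
```

```text
at [473.8 124.8 238.8] f [ 0.2 -0.1  0. ] open 0.475 t 3.27
[{"dp":[16,-42,15],"twist":[0,0,0.01],"hand":-0.05},{"dp":[31,-85,30],"twist":[0,0,0.01],"hand":-0.05},{"dp":[47,-127,44],"twist":[0,0,0.02],"hand":-0.05},{"dp":[63,-170,59],"twist":[0,0,0.02],"hand":-0.05},{"dp":[78,-212,74],"twist":[0,0,0.03],"hand":-0.05}]
[{"dp":[15,-43,15],"twist":[0,0,0],"hand":-0.05},{"dp":[15,-43,15],"twist":[0,0,0],"hand":-0.05}]
[{"dp":[0,0,46],"twist":[0,0,0],"hand":-0.05},{"dp":[0,0,46],"twist":[0,0,0],"hand":-0.05},{"dp":[0,0,46],"twist":[0,0,0],"hand":-0.05}]
```

step_arm(motion=[{"dp": [16, -42, 15], "twist": [0, 0, 0.01], "hand": -0.05}, {"dp": [31, -85, 30], "twist": [0, 0, 0.01], "hand": -0.05}, {"dp": [47, -127, 44], "twist": [0, 0, 0.02], "hand": -0.05}, {"dp": [63, -170, 59], "twist": [0, 0, 0.02], "hand": -0.05}, {"dp": [78, -212, 74], "twist": [0, 0, 0.03], "hand": -0.05}])

```text
clock: 3.9
tool_pos: [0.5138, 0.3472, 0.1643]
eef_rot: [0.997, 0.073, 0.0, -0.0]
contact_force: [0.7, -0.6, 1.0]
opening: 0.477
finger_force: 0.0
```

step_arm(motion=[{"dp": [15, -43, 15], "twist": [0, 0, 0], "hand": -0.05}, {"dp": [15, -43, 15], "twist": [0, 0, 0], "hand": -0.05}, {"dp": [15, -43, 40], "twist": [0, 0, 0], "hand": -0.05}, {"dp": [15, -43, 61], "twist": [0, 0, 0], "hand": -0.05}, {"dp": [15, -43, 61], "twist": [0, 0, 0], "hand": -0.05}])

```text
clock: 4.53
tool_pos: [0.5214, 0.3882, 0.1026]
eef_rot: [0.997, 0.072, -0.001, 0.001]
contact_force: [-0.3, 0.2, 0.2]
opening: 0.478
finger_force: 0.0
```

step_arm(motion=[{"dp": [0, 0, 0], "twist": [0, 0, 0], "hand": -1}, {"dp": [0, 0, 0], "twist": [0, 0, 0], "hand": -1}, {"dp": [0, 0, 0], "twist": [0, 0, 0], "hand": -1}, {"dp": [0, 0, 0], "twist": [0, 0, 0], "hand": -1}], force=45)

```text
clock: 5.03
tool_pos: [0.5226, 0.3906, 0.1047]
eef_rot: [0.997, 0.073, 0.001, -0.001]
contact_force: [-1.2, -0.0, 4.0]
opening: 0.173
finger_force: 45.0
```

step_arm(motion=[{"dp": [0, 0, -20], "twist": [0, 0, 0], "hand": -1}, {"dp": [0, 0, -60], "twist": [0, 0, 0], "hand": -1}, {"dp": [0, 0, -100], "twist": [0, 0, 0], "hand": -1}, {"dp": [0, 0, -100], "twist": [0, 0, 0], "hand": -1}])

```text
clock: 5.52
tool_pos: [0.524, 0.3914, 0.2081]
eef_rot: [0.997, 0.073, 0.003, -0.002]
contact_force: [1.2, 0.8, -1.7]
opening: 0.174
finger_force: 45.0
```

```bash
python3 - <<'E'
from h import *
s=r.snapshot('wrist'); save(s,'w1')
plan([((500,150,210),rot(8.5),-1,0),((480,-100,210),rot(8.5),-1,0),((493,-324,150),rot(8.9),-1,1),((493,-324,28),rot(8.9),-1,2)])
E
```

```text
at [522.7 390.5 205.8] f [-0.1  0.7 -2.6] open 0.175 t 5.58
[{"dp":[-11,47,-1],"twist":[0,0,0],"hand":-1},{"dp":[-23,94,-2],"twist":[0,0,0],"hand":-1},{"dp":[-34,141,-3],"twist":[0,0,0],"hand":-1},{"dp":[-46,188,-4],"twist":[0,0,0],"hand":-1},{"dp":[-57,235,-5],"twist":[0,0,0],"hand":-1}]
[{"dp":[-11,49,0],"twist":[0,0,0],"hand":-1},{"dp":[-23,98,0],"twist":[0,0,0],"hand":-1},{"dp":[-34,146,0],"twist":[0,0,0],"hand":-1},{"dp":[-45,195,0],"twist":[0,0,0],"hand":-1},{"dp":[-56,244,0],"twist":[0,0,0],"hand":-1}]
[{"dp":[-4,45,12],"twist":[0,0,0],"hand":-1},{"dp":[-8,89,24],"twist":[0,0,0],"hand":-1},{"dp":[-12,134,36],"twist":[0,0,-0.01],"hand":-1},{"dp":[-16,179,47],"twist":[0,0,-0.01],"hand":-1},{"dp":[-20,224,59],"twist":[0,0,-0.01],"hand":-1}]
[{"dp":[0,0,0],"twist":[0,0,0],"hand":-1}]
[{"dp":[0,0,41],"twist":[0,0,0],"hand":-1},{"dp":[0,0,82],"twist":[0,0,0],"hand":-1},{"dp":[-1,0,122],"twist":[0,0,0],"hand":-1},{"dp":[-1,0,122],"twist":[0,0,0],"hand":-1},{"dp":[-1,0,122],"twist":[0,0,0],"hand":-1}]
```

View pics/w1.png

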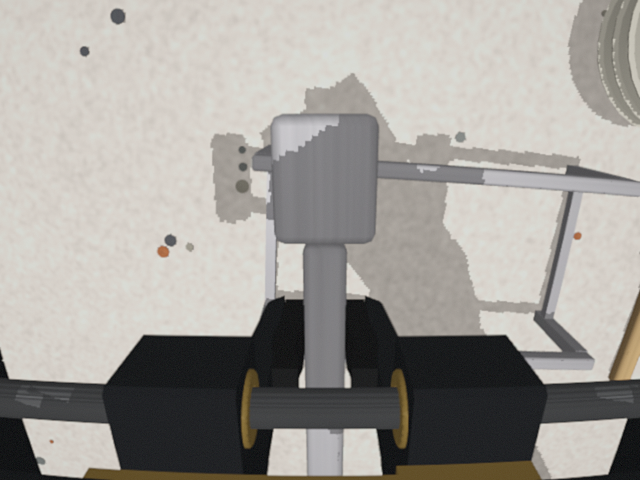

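The server hangs straight in the grip, head at (325,180). Next I'll carry it to the mat.

step_arm(motion=[{"dp": [-11, 47, -1], "twist": [0, 0, 0], "hand": -1}, {"dp": [-23, 94, -2], "twist": [0, 0, 0], "hand": -1}, {"dp": [-34, 141, -3], "twist": [0, 0, 0], "hand": -1}, {"dp": [-46, 188, -4], "twist": [0, 0, 0], "hand": -1}, {"dp": [-57, 235, -5], "twist": [0, 0, 0], "hand": -1}])

```text
clock: 6.2
tool_pos: [0.4985, 0.1474, 0.2077]
eef_rot: [0.997, 0.073, -0.001, 0.001]
contact_force: [1.1, 0.1, -1.1]
opening: 0.172
finger_force: 45.0
```

step_arm(motion=[{"dp": [-11, 49, 0], "twist": [0, 0, 0], "hand": -1}, {"dp": [-23, 98, 0], "twist": [0, 0, 0], "hand": -1}, {"dp": [-34, 146, 0], "twist": [0, 0, 0], "hand": -1}, {"dp": [-45, 195, 0], "twist": [0, 0, 0], "hand": -1}, {"dp": [-56, 244, 0], "twist": [0, 0, 0], "hand": -1}])

```text
clock: 6.82
tool_pos: [0.4786, -0.1016, 0.2078]
eef_rot: [0.997, 0.073, -0.001, -0.0]
contact_force: [0.2, 0.1, -1.2]
opening: 0.169
finger_force: 45.0
```

step_arm(motion=[{"dp": [-4, 45, 12], "twist": [0, 0, 0], "hand": -1}, {"dp": [-8, 89, 24], "twist": [0, 0, 0], "hand": -1}, {"dp": [-12, 134, 36], "twist": [0, 0, -0.01], "hand": -1}, {"dp": [-20, 224, 59], "twist": [0, 0, -0.01], "hand": -1}, {"dp": [-20, 224, 59], "twist": [0, 0, -0.01], "hand": -1}])

```text
clock: 7.45
tool_pos: [0.4904, -0.3284, 0.1476]
eef_rot: [0.997, 0.076, -0.002, 0.0]
contact_force: [-0.5, -0.1, -0.8]
opening: 0.17
finger_force: 45.0
```

```bash
python3 - <<'E'
from h import *
s=r.snapshot('top'); T=campose(s); P=cloud(s,T)
plan([((493,-324,60),rot(8.9),-1,1),((493,-324,29),rot(8.9),-1,2)])
for t in ['wand','stylus']:
    for d in r.search_frame('top',t)[:1]: print(t,d['score'],T[:3,:3]@np.array(d['at'])+T[:3,3])
E
```

```text
at [ 489.7 -332.2  147.1] f [ 1.  -3.7 -1.9] open 0.171 t 7.5
[{"dp":[2,-4,44],"twist":[0,0,0],"hand":-1},{"dp":[5,-8,87],"twist":[0,0,-0.01],"hand":-1},{"dp":[5,-8,87],"twist":[0,0,-0.01],"hand":-1}]
[{"dp":[0,0,31],"twist":[0,0,0],"hand":-1},{"dp":[0,0,31],"twist":[0,0,0],"hand":-1},{"dp":[0,0,31],"twist":[0,0,0],"hand":-1}]
wand 0.59 [ 0.45224614 -0.25227821  0.02755257]
stylus 0.86 [ 0.4458931  -0.41180641  0.01879276]
```

step_arm(motion=[{"dp": [0, 0, 0], "twist": [0, 0, 0], "hand": -1}, {"dp": [0, 0, 50], "twist": [0, 0, 0], "hand": -1}, {"dp": [0, 0, 80], "twist": [0, 0, 0], "hand": -1}, {"dp": [0, 0, 80], "twist": [0, 0, 0], "hand": -1}, {"dp": [0, 0, 80], "twist": [0, 0, 0], "hand": -1}])

```text
clock: 8.22
tool_pos: [0.4937, -0.3241, 0.0709]
eef_rot: [0.997, 0.079, 0.001, 0.0]
contact_force: [0.5, 0.2, -1.0]
opening: 0.172
finger_force: 45.0
```

step_arm(motion=[{"dp": [0, 0, 25], "twist": [0, 0, 0], "hand": -1}, {"dp": [0, 0, 42], "twist": [0, 0, 0], "hand": -1}, {"dp": [0, 0, 42], "twist": [0, 0, 0], "hand": -1}, {"dp": [0, 0, 42], "twist": [0, 0, 0], "hand": -1}])

```text
clock: 8.72
tool_pos: [0.493, -0.3248, 0.0283]
eef_rot: [0.997, 0.078, 0.0, 0.0]
contact_force: [0.7, -0.1, -1.3]
opening: 0.177
finger_force: 45.0
```

step_arm(motion=[{"dp": [0, 0, 0], "twist": [0, 0, 0], "hand": -0.1}, {"dp": [0, 0, 0], "twist": [0, 0, 0], "hand": -0.1}, {"dp": [0, 0, 0], "twist": [0, 0, 0], "hand": -0.1}, {"dp": [0, 0, -50], "twist": [0, 0, 0], "hand": -0.1}, {"dp": [0, 0, -100], "twist": [0, 0, 0], "hand": -0.1}])

```text
clock: 9.35
tool_pos: [0.4923, -0.3245, 0.1284]
eef_rot: [0.997, 0.078, -0.001, -0.0]
contact_force: [1.3, 0.4, 0.1]
opening: 0.453
finger_force: 0.0
```

```bash
python3 - <<'E'
from h import *
plan([((491.5,-118.2,130),rot(-3.3),-.1,2),((491.5,-118.2,24.5),rot(-3.3),-.1,2)],start=(np.array([493.7,-324.1,129]),rot(9)))
E
```

```text
[{"dp":[8,-51,0],"twist":[0,0,0.05],"hand":-0.1},{"dp":[15,-102,-1],"twist":[0,0,0.11],"hand":-0.1},{"dp":[23,-153,-1],"twist":[0,0,0.16],"hand":-0.1},{"dp":[30,-204,-1],"twist":[0,0,0.21],"hand":-0.1},{"dp":[30,-204,-1],"twist":[0,0,0.21],"hand":-0.1}]
[{"dp":[0,0,0],"twist":[0,0,0],"hand":-0.1}]
[{"dp":[0,0,35],"twist":[0,0,0],"hand":-0.1},{"dp":[0,0,70],"twist":[0,0,0],"hand":-0.1},{"dp":[0,0,106],"twist":[0,0,0],"hand":-0.1},{"dp":[0,0,106],"twist":[0,0,0],"hand":-0.1},{"dp":[0,0,106],"twist":[0,0,0],"hand":-0.1}]
```

step_arm(motion=[{"dp": [8, -51, 0], "twist": [0, 0, 0.05], "hand": -0.1}, {"dp": [15, -102, 0], "twist": [0, 0, 0.11], "hand": -0.1}, {"dp": [23, -153, 0], "twist": [0, 0, 0.16], "hand": -0.1}, {"dp": [30, -204, 0], "twist": [0, 0, 0.21], "hand": -0.1}, {"dp": [30, -204, 0], "twist": [0, 0, 0.21], "hand": -0.1}])

```text
clock: 9.98
tool_pos: [0.4909, -0.1129, 0.1278]
eef_rot: [1.0, -0.023, -0.0, -0.002]
contact_force: [0.4, 0.2, 0.0]
opening: 0.449
finger_force: 0.0
```

step_arm(motion=[{"dp": [0, 0, 0], "twist": [0, 0, 0], "hand": -0.1}, {"dp": [0, 0, 45], "twist": [0, 0, 0], "hand": -0.1}, {"dp": [0, 0, 80], "twist": [0, 0, 0], "hand": -0.1}, {"dp": [0, 0, 80], "twist": [0, 0, 0], "hand": -0.1}, {"dp": [0, 0, 80], "twist": [0, 0, 0], "hand": -0.1}])

```text
clock: 10.6
tool_pos: [0.491, -0.1199, 0.0486]
eef_rot: [1.0, -0.028, 0.001, 0.0]
contact_force: [0.8, 0.1, -0.2]
opening: 0.452
finger_force: 0.0
```

```bash
python3 - <<'E'
from h import *
s=r.snapshot('wrist'); save(s,'w2'); st=r.get_state(); print(st['tool_pos'],st['eef_rot'])
s=r.snapshot('top'); save(s,'top2'); T=campose(s); P=cloud(s,T)
print('server',mid(pts(P,(.48,-.325),.010,.03,.1),9), 'wand',mid(pts(P,(.455,-.25),.012,.05),9))
E
```

```text
[ 0.49128639 -0.11969117  0.04892308] [ 9.99610834e-01 -2.78750219e-02  9.97515884e-04  4.11590641e-04]Traceback (most recent call last):
  File "<stdin>", line 4, in <module>
  File "h.py", line 68, in pts
    return P[l==ids[int(np.argmin(d))]]
                        ~~~~~~~~~^^^
    return _wrapfunc(a, 'argmin', axis=axis, out=out, **kwds)
    return _wrapit(obj, method, *args, **kwds)
    result = getattr(arr, method)(*args, **kwds)
ValueError: attempt to get argmin of an empty sequence
```

View pics/w2.png

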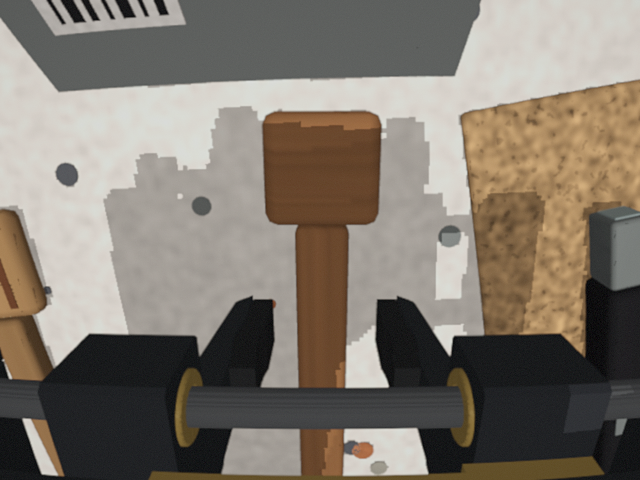

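The paddle handle at (322,300) sits between the fingers, parallel to them. I'll grasp it and carry it to the rack.

step_arm(motion=[{"dp": [0, 0, 24], "twist": [0, 0, 0], "hand": -0.1}, {"dp": [0, 0, 24], "twist": [0, 0, 0], "hand": -0.1}])

```text
clock: 10.95
tool_pos: [0.4906, -0.1186, 0.024]
eef_rot: [1.0, -0.027, -0.0, 0.0]
contact_force: [-0.1, 1.0, -0.7]
opening: 0.449
finger_force: 0.0
```

step_arm(motion=[{"dp": [0, 0, 0], "twist": [0, 0, 0], "hand": -1}, {"dp": [0, 0, 0], "twist": [0, 0, 0], "hand": -1}, {"dp": [0, 0, 0], "twist": [0, 0, 0], "hand": -1}, {"dp": [0, 0, 0], "twist": [0, 0, 0], "hand": -1}], force=45)

```text
clock: 11.45
tool_pos: [0.4912, -0.1187, 0.0246]
eef_rot: [1.0, -0.027, 0.001, 0.0]
contact_force: [0.4, 0.7, 7.1]
opening: 0.249
finger_force: 4.5
```

step_arm(motion=[{"dp": [0, 0, -30], "twist": [0, 0, 0], "hand": -1}, {"dp": [0, 0, -80], "twist": [0, 0, 0], "hand": -1}, {"dp": [0, 0, -130], "twist": [0, 0, 0], "hand": -1}, {"dp": [0, 0, -175], "twist": [0, 0, 0], "hand": -1}, {"dp": [0, 0, -175], "twist": [0, 0, 0], "hand": -1}])

```text
clock: 12.08
tool_pos: [0.4924, -0.119, 0.2019]
eef_rot: [1.0, -0.027, 0.004, 0.001]
contact_force: [0.1, 0.5, -0.3]
opening: 0.242
finger_force: 45.0
```

```bash
python3 - <<'E'
from h import *
plan([((505,140,200),rot(2),-1,0),((516.7,388.1,160),rot(5),-1,3)])
E
```

```text
at [ 492.4 -119.   201.9] f [ 0.1  0.5 -0.3] open 0.242 t 12.07
[{"dp":[0,-52,0],"twist":[0,0,-0.02],"hand":-1},{"dp":[-1,-104,1],"twist":[0,0,-0.04],"hand":-1},{"dp":[-1,-156,1],"twist":[0,0,-0.05],"hand":-1},{"dp":[-1,-207,1],"twist":[0,-0.01,-0.07],"hand":-1},{"dp":[-2,-259,2],"twist":[0,-0.01,-0.09],"hand":-1}]
[{"dp":[4,-50,8],"twist":[0,0,-0.01],"hand":-1},{"dp":[8,-99,16],"twist":[0,0,-0.02],"hand":-1},{"dp":[13,-149,24],"twist":[0,0,-0.03],"hand":-1},{"dp":[17,-198,31],"twist":[0,0,-0.04],"hand":-1},{"dp":[21,-248,39],"twist":[0,0,-0.05],"hand":-1}]
[{"dp":[0,0,0],"twist":[0,0,0],"hand":-1},{"dp":[0,0,0],"twist":[0,0,0],"hand":-1},{"dp":[0,0,0],"twist":[0,0,0],"hand":-1}]
```

step_arm(motion=[{"dp": [0, -52, 0], "twist": [0, 0, -0.02], "hand": -1}, {"dp": [0, -104, 0], "twist": [0, 0, -0.04], "hand": -1}, {"dp": [-1, -156, 0], "twist": [0, 0, -0.05], "hand": -1}, {"dp": [-1, -207, 0], "twist": [0, 0, -0.07], "hand": -1}, {"dp": [-2, -259, 0], "twist": [0, 0, -0.09], "hand": -1}])

```text
clock: 12.7
tool_pos: [0.5019, 0.1415, 0.1975]
eef_rot: [1.0, 0.018, -0.001, 0.001]
contact_force: [0.2, 0.2, -0.4]
opening: 0.245
finger_force: 45.0
```

step_arm(motion=[{"dp": [4, -50, 8], "twist": [0, 0, -0.01], "hand": -1}, {"dp": [8, -99, 16], "twist": [0, 0, -0.02], "hand": -1}, {"dp": [13, -149, 24], "twist": [0, 0, -0.03], "hand": -1}, {"dp": [17, -198, 31], "twist": [0, 0, -0.04], "hand": -1}, {"dp": [21, -248, 39], "twist": [0, 0, -0.05], "hand": -1}])

```text
clock: 13.32
tool_pos: [0.514, 0.3897, 0.1578]
eef_rot: [0.999, 0.043, -0.001, 0.001]
contact_force: [1.1, 1.2, 0.1]
opening: 0.249
finger_force: 45.0
```

step_arm(motion=[{"dp": [0, 0, 0], "twist": [0, 0, 0], "hand": -1}, {"dp": [0, 0, 0], "twist": [0, 0, 0], "hand": -1}, {"dp": [0, 0, 0], "twist": [0, 0, 0], "hand": -1}])

```text
clock: 13.7
tool_pos: [0.5152, 0.3864, 0.1594]
eef_rot: [0.999, 0.042, -0.0, 0.001]
contact_force: [-0.6, -0.7, -0.0]
opening: 0.244
finger_force: 45.0
```

```bash
python3 - <<'E'
from h import *
s=r.snapshot('wrist'); save(s,'w3')
T=campose(s)
for p in [(.4465,.306,.08),(.5755,.318,.08)]:print(proj(s,T,p))
P=cloud(s,T); q=P[(P[...,2]>.12)&(P[...,2]<.165)&(P[...,0]>.54)&(abs(P[...,1]-.39)<.04)]
print(len(q), mid(q,5), q[:,2].min(),q[:,2].max(), q[:,0].max(), np.polyfit(q[:,0],q[:,2],1))
plan([((516.7,388.1,105),rot(5),-1,2)])
E
```

```text
[453.30363708 383.8776223 ]
[476.89003582 160.17864809]
19032 (array([565.7, 392. ]), np.float64(4.9), np.float64(53.3)) 0.1387657616886487 0.15081442245643992 0.5934251181958518 [-0.00596601  0.15075804]
at [515.3 386.7 159.6] f [-0.3 -1.1 -1. ] open 0.242 t 13.75
[{"dp":[1,-1,27],"twist":[0,0,0],"hand":-1},{"dp":[2,-1,55],"twist":[0,0,0],"hand":-1},{"dp":[2,-1,55],"twist":[0,0,0],"hand":-1},{"dp":[2,-1,55],"twist":[0,0,0],"hand":-1}]
```

step_arm(motion=[{"dp": [1, -1, 30], "twist": [0, 0, 0], "hand": -1}, {"dp": [1, -1, 55], "twist": [0, 0, 0], "hand": -1}, {"dp": [1, -1, 55], "twist": [0, 0, 0], "hand": -1}, {"dp": [1, -1, 55], "twist": [0, 0, 0], "hand": -1}])

```text
clock: 14.25
tool_pos: [0.5161, 0.389, 0.105]
eef_rot: [0.999, 0.042, 0.0, 0.0]
contact_force: [-0.1, 0.6, 0.2]
opening: 0.247
finger_force: 45.0
```

step_arm(motion=[{"dp": [0, 0, 0], "twist": [0, 0, 0], "hand": -0.1}, {"dp": [0, 0, 0], "twist": [0, 0, 0], "hand": -0.1}, {"dp": [0, 0, 0], "twist": [0, 0, 0], "hand": -0.1}, {"dp": [0, 0, -50], "twist": [0, 0, 0], "hand": -0.1}, {"dp": [0, 0, -90], "twist": [0, 0, 0], "hand": -0.1}])

```text
clock: 14.88
tool_pos: [0.5158, 0.3899, 0.196]
eef_rot: [0.999, 0.043, 0.0, -0.0]
contact_force: [0.1, 0.1, -0.9]
opening: 0.451
finger_force: 0.0
```

```bash
python3 - <<'E'
from h import *
g=along((449.4,26.4),4.3,12); print(g)
plan([((485,190,195),rot(5),-.1,0),((*g,100),rot(4.3),-.1,2),((*g,24.5),rot(4.3),-.1,2)],start=(np.array([516.5,387.7,195.]),rot(5)))
E
```

```text
[np.float64(461.3662216023014), np.float64(27.299744721915932)]
[{"dp":[-12,49,0],"twist":[0,0,0],"hand":-0.1},{"dp":[-24,97,0],"twist":[0,0,0],"hand":-0.1},{"dp":[-36,146,0],"twist":[0,0,0],"hand":-0.1},{"dp":[-49,194,0],"twist":[0,0,0],"hand":-0.1}]
[{"dp":[-9,40,24],"twist":[0,0,0],"hand":-0.1},{"dp":[-19,80,48],"twist":[0,0,0.01],"hand":-0.1},{"dp":[-28,120,71],"twist":[0,0,0.01],"hand":-0.1},{"dp":[-37,160,95],"twist":[0,0,0.01],"hand":-0.1},{"dp":[-37,160,95],"twist":[0,0,0.01],"hand":-0.1}]
[{"dp":[0,0,0],"twist":[0,0,0],"hand":-0.1}]
[{"dp":[0,0,38],"twist":[0,0,0],"hand":-0.1},{"dp":[0,0,76],"twist":[0,0,0],"hand":-0.1},{"dp":[0,0,76],"twist":[0,0,0],"hand":-0.1},{"dp":[0,0,76],"twist":[0,0,0],"hand":-0.1}]
```

step_arm(motion=[{"dp": [-12, 49, 0], "twist": [0, 0, 0], "hand": -0.1}, {"dp": [-24, 97, 0], "twist": [0, 0, 0], "hand": -0.1}, {"dp": [-36, 146, 0], "twist": [0, 0, 0], "hand": -0.1}, {"dp": [-49, 194, 0], "twist": [0, 0, 0], "hand": -0.1}])

```text
clock: 15.38
tool_pos: [0.4833, 0.1908, 0.195]
eef_rot: [0.999, 0.043, 0.0, 0.0]
contact_force: [-0.6, -0.8, -0.4]
opening: 0.451
finger_force: 0.0
```

step_arm(motion=[{"dp": [-9, 40, 24], "twist": [0, 0, 0], "hand": -0.1}, {"dp": [-19, 80, 48], "twist": [0, 0, 0.01], "hand": -0.1}, {"dp": [-28, 120, 71], "twist": [0, 0, 0.01], "hand": -0.1}, {"dp": [-37, 162, 95], "twist": [0, 0, 0.01], "hand": -0.1}, {"dp": [-37, 162, 95], "twist": [0, 0, 0.01], "hand": -0.1}])

```text
clock: 16.0
tool_pos: [0.459, 0.0237, 0.0986]
eef_rot: [0.999, 0.035, -0.002, 0.001]
contact_force: [-0.0, -0.6, 0.1]
opening: 0.448
finger_force: 0.0
```

step_arm(motion=[{"dp": [0, 0, 0], "twist": [0, 0, 0], "hand": -0.1}, {"dp": [0, 0, 45], "twist": [0, 0, 0], "hand": -0.1}, {"dp": [0, 0, 45], "twist": [0, 0, 0], "hand": -0.1}])

```text
clock: 16.38
tool_pos: [0.4597, 0.0295, 0.0534]
eef_rot: [0.999, 0.039, -0.002, -0.0]
contact_force: [-0.4, -0.1, 0.7]
opening: 0.45
finger_force: 0.0
```

```bash
python3 - <<'E'
from h import *
s=r.snapshot('wrist'); save(s,'w4'); T=campose(s); P=cloud(s,T)
q=P[(P[...,2]>.006)&(P[...,2]<.02)&(P[...,0]>.49)&(abs(P[...,1]-.03)<.035)]
print(len(q),mid(q,4.3),q[:,0].max(),q[:,2].max())
g=along((449.4,26.4),4.3,12)
plan([((*g,24.5),rot(4.3),-.1,2)])
s=r.snapshot('top'); save(s,'top3'); T=campose(s); P=cloud(s,T)
print('paddle',mid(pts(P,(.504,.387),.0845,.11),5))
print('server',mid(pts(P,(.48,-.325),.0105,.03,.1),9), 'wand',mid(pts(P,(.455,-.25),.012,.05),9),'sty',mid(pts(P,(.477,-.404),.010,.05),12.7))
E
```

```text
12354 (array([513.4,  32. ]), np.float64(4.6), np.float64(49.0)) 0.5387282821303049 0.017459060637340734
at [460.2  29.2  54.7] f [ 0.9 -0.6  1.1] open 0.448 t 16.43
[{"dp":[1,2,30],"twist":[0,0,0],"hand":-0.1},{"dp":[1,2,30],"twist":[0,0,0],"hand":-0.1},{"dp":[1,2,30],"twist":[0,0,0],"hand":-0.1}]
paddle (array([504.2, 387.9]), np.float64(4.6), np.float64(180.4))
server (array([ 480., -326.]), np.float64(8.7), np.float64(179.5)) wand (array([ 455.6, -252.1]), np.float64(9.0), np.float64(140.2)) sty (array([ 477. , -404.1]), np.float64(12.3), np.float64(144.5))
```

step_arm(motion=[{"dp": [1, 2, 30], "twist": [0, 0, 0], "hand": -0.1}, {"dp": [1, 2, 30], "twist": [0, 0, 0], "hand": -0.1}, {"dp": [1, 2, 30], "twist": [0, 0, 0], "hand": -0.1}])

```text
clock: 16.85
tool_pos: [0.4661, 0.026, 0.0288]
eef_rot: [0.999, 0.038, -0.002, 0.001]
contact_force: [0.3, -0.7, -1.1]
opening: 0.449
finger_force: 0.0
```

step_arm(motion=[{"dp": [0, 0, 0], "twist": [0, 0, 0], "hand": -1}, {"dp": [0, 0, 0], "twist": [0, 0, 0], "hand": -1}, {"dp": [0, 0, 0], "twist": [0, 0, 0], "hand": -1}, {"dp": [0, 0, 0], "twist": [0, 0, 0], "hand": -1}, {"dp": [0, 0, 0], "twist": [0, 0, 0], "hand": -1}], force=45)

```text
clock: 17.48
tool_pos: [0.4654, 0.026, 0.0279]
eef_rot: [0.999, 0.038, -0.002, 0.0]
contact_force: [0.3, 0.9, 8.2]
opening: 0.193
finger_force: 45.0
```

step_arm(motion=[{"dp": [0, 0, -30], "twist": [0, 0, 0], "hand": -1}, {"dp": [0, 0, -80], "twist": [0, 0, 0], "hand": -1}, {"dp": [0, 0, -130], "twist": [0, 0, 0], "hand": -1}, {"dp": [0, 0, -165], "twist": [0, 0, 0], "hand": -1}, {"dp": [0, 0, -165], "twist": [0, 0, 0], "hand": -1}])

```text
clock: 18.1
tool_pos: [0.4669, 0.0262, 0.1943]
eef_rot: [0.999, 0.037, -0.001, -0.0]
contact_force: [0.2, 0.7, -0.6]
opening: 0.194
finger_force: 45.0
```

```bash
python3 - <<'E'
from h import *
plan([((523,313.4,160),rot(5),-1,4)])
E
```

```text
at [466.9  26.2 194.3] f [ 0.2  0.7 -0.6] open 0.194 t 18.1
[{"dp":[13,-47,6],"twist":[0,0,0],"hand":-1},{"dp":[26,-94,11],"twist":[0,0,0],"hand":-1},{"dp":[39,-141,17],"twist":[0,0,-0.01],"hand":-1},{"dp":[52,-188,23],"twist":[0,0,-0.01],"hand":-1},{"dp":[65,-235,29],"twist":[0,0,-0.01],"hand":-1}]
[{"dp":[13,-47,5],"twist":[0,0,0],"hand":-1},{"dp":[13,-47,5],"twist":[0,0,0],"hand":-1},{"dp":[13,-47,5],"twist":[0,0,0],"hand":-1},{"dp":[13,-47,5],"twist":[0,0,0],"hand":-1},{"dp":[13,-47,5],"twist":[0,0,0],"hand":-1}]
```

step_arm(motion=[{"dp": [13, -47, 6], "twist": [0, 0, 0], "hand": -1}, {"dp": [26, -94, 11], "twist": [0, 0, 0], "hand": -1}, {"dp": [39, -141, 17], "twist": [0, 0, -0.01], "hand": -1}, {"dp": [54, -188, 23], "twist": [0, 0, -0.01], "hand": -1}, {"dp": [68, -235, 29], "twist": [0, 0, -0.01], "hand": -1}])

```text
clock: 18.73
tool_pos: [0.5149, 0.2665, 0.1605]
eef_rot: [0.999, 0.043, -0.005, 0.001]
contact_force: [0.9, -0.0, -0.8]
opening: 0.194
finger_force: 45.0
```

step_arm(motion=[{"dp": [15, -47, 5], "twist": [0, 0, 0], "hand": -1}, {"dp": [15, -47, 5], "twist": [0, 0, 0], "hand": -1}, {"dp": [15, -47, 5], "twist": [0, 0, 0], "hand": -1}, {"dp": [15, -47, 5], "twist": [0, 0, 0], "hand": -1}])

```text
clock: 19.23
tool_pos: [0.5264, 0.3114, 0.1566]
eef_rot: [0.999, 0.042, -0.004, 0.002]
contact_force: [0.6, 0.2, -0.8]
opening: 0.196
finger_force: 45.0
```

```bash
python3 - <<'E'
from h import *
s=r.snapshot('wrist'); save(s,'w5')
T=campose(s); P=cloud(s,T); q=P[(P[...,2]>.125)&(P[...,2]<.165)&(P[...,0]>.555)&(abs(P[...,1]-.315)<.04)]
print(len(q), mid(q,5), np.percentile(q[:,2],[1,50,99]), q[:,0].max(), np.polyfit(q[:,0],q[:,2],1))
print(R.from_quat(r.get_state()['eef_rot']).as_matrix().round(3).tolist())
plan([((528,313.9,108),rot(5),-1,2)])
E
```

```text
15122 (array([575.8, 316.8]), np.float64(4.8), np.float64(44.9)) [0.13691126 0.14163001 0.14326046] 0.5994525314359471 [-0.02495258  0.15580537]
[[0.996, 0.084, -0.007], [0.084, -0.996, -0.003], [-0.008, 0.002, -1.0]]
at [526.6 311.6 156.9] f [-0.4 -0.4 -0.3] open 0.197 t 19.27
[{"dp":[2,-2,49],"twist":[0,0.01,0],"hand":-1},{"dp":[2,-2,49],"twist":[0,0.01,0],"hand":-1},{"dp":[2,-2,49],"twist":[0,0.01,0],"hand":-1}]
```

step_arm(motion=[{"dp": [3, -1, 25], "twist": [0, 0.01, 0], "hand": -1}, {"dp": [3, -1, 47], "twist": [0, 0.01, 0], "hand": -1}, {"dp": [3, -1, 47], "twist": [0, 0.01, 0], "hand": -1}, {"dp": [3, -1, 47], "twist": [0, 0.01, 0], "hand": -1}])

```text
clock: 19.77
tool_pos: [0.5294, 0.3143, 0.111]
eef_rot: [0.999, 0.043, 0.002, 0.0]
contact_force: [-0.3, 0.4, -0.6]
opening: 0.198
finger_force: 45.0
```

step_arm(motion=[{"dp": [0, 0, 0], "twist": [0, 0, 0], "hand": -0.1}, {"dp": [0, 0, 0], "twist": [0, 0, 0], "hand": -0.1}, {"dp": [0, 0, 0], "twist": [0, 0, 0], "hand": -0.1}, {"dp": [0, 0, -50], "twist": [0, 0, 0], "hand": -0.1}, {"dp": [0, 0, -90], "twist": [0, 0, 0], "hand": -0.1}])

```text
clock: 20.4
tool_pos: [0.5288, 0.3149, 0.2016]
eef_rot: [0.999, 0.043, 0.002, 0.0]
contact_force: [0.3, -0.6, -1.2]
opening: 0.452
finger_force: 0.0
```

```bash
python3 - <<'E'
from h import *
g=along((489.5,89.2),2.5,12); print(g)
plan([((*g,130),rot(2.5),-.1,2)])
E
```

```text
[np.float64(501.4885786589823), np.float64(89.72343264838403)]
at [528.8 314.9 201.6] f [ 0.3 -0.6 -1.2] open 0.452 t 20.4
[{"dp":[-9,44,14],"twist":[0,0,0.01],"hand":-0.1},{"dp":[-19,89,29],"twist":[0,0,0.02],"hand":-0.1},{"dp":[-28,133,43],"twist":[0,0,0.03],"hand":-0.1},{"dp":[-37,178,57],"twist":[0,0,0.03],"hand":-0.1},{"dp":[-47,222,72],"twist":[0,0,0.04],"hand":-0.1}]
[{"dp":[0,0,0],"twist":[0,0,0],"hand":-0.1},{"dp":[0,0,0],"twist":[0,0,0],"hand":-0.1}]
```

step_arm(motion=[{"dp": [-9, 44, 14], "twist": [0, 0, 0.01], "hand": -0.1}, {"dp": [-19, 89, 29], "twist": [0, 0, 0.02], "hand": -0.1}, {"dp": [-28, 133, 43], "twist": [0, 0, 0.03], "hand": -0.1}, {"dp": [-37, 178, 57], "twist": [0, 0, 0.03], "hand": -0.1}, {"dp": [-47, 222, 72], "twist": [0, 0, 0.04], "hand": -0.1}])

```text
clock: 21.02
tool_pos: [0.5014, 0.0882, 0.1282]
eef_rot: [1.0, 0.023, 0.002, 0.0]
contact_force: [0.4, -0.3, 0.1]
opening: 0.447
finger_force: 0.0
```

step_arm(motion=[{"dp": [0, 0, 0], "twist": [0, 0, 0], "hand": -0.1}, {"dp": [0, 0, 40], "twist": [0, 0, 0], "hand": -0.1}, {"dp": [0, 0, 70], "twist": [0, 0, 0], "hand": -0.1}, {"dp": [0, 0, 70], "twist": [0, 0, 0], "hand": -0.1}, {"dp": [0, 0, 70], "twist": [0, 0, 0], "hand": -0.1}])

```text
clock: 21.65
tool_pos: [0.5021, 0.0905, 0.0592]
eef_rot: [1.0, 0.023, 0.002, -0.0]
contact_force: [-0.2, 0.0, 0.2]
opening: 0.449
finger_force: 0.0
```

```bash
python3 - <<'E'
from h import *
s=r.snapshot('wrist'); T=campose(s); P=cloud(s,T)
q=P[(P[...,2]>.006)&(P[...,2]<.02)&(P[...,0]>.53)&(abs(P[...,1]-.09)<.035)]
print(len(q),mid(q,2.5),q[:,0].max(),np.median(q[:,2]))
plan([((501.5,89.7,24.5),rot(2.5),-.1,2)])
s=r.snapshot('top'); T=campose(s); P=cloud(s,T)
print('turner',mid(pts(P,(.511,.312),.0845,.11),5)); print('paddle',mid(pts(P,(.504,.387),.0845,.11),5))
E
```

```text
11209 (array([553.9,  93.3]), np.float64(3.0), np.float64(49.7)) 0.5793239283363104 0.013107113317250785
at [502.3  90.3  59.4] f [ 0.1  0.2 -0.5] open 0.452 t 21.7
[{"dp":[-1,1,35],"twist":[0,-0.01,0],"hand":-0.1},{"dp":[-1,1,35],"twist":[0,-0.01,0],"hand":-0.1},{"dp":[-1,1,35],"twist":[0,-0.01,0],"hand":-0.1}]
turner (array([512.7, 312.8]), np.float64(4.6), np.float64(179.8))
paddle (array([504. , 387.6]), np.float64(4.6), np.float64(180.3))
```

step_arm(motion=[{"dp": [0, 0, 20], "twist": [0, -0.01, 0], "hand": -0.1}, {"dp": [0, 0, 35], "twist": [0, -0.01, 0], "hand": -0.1}, {"dp": [0, 0, 35], "twist": [0, -0.01, 0], "hand": -0.1}])

```text
clock: 22.12
tool_pos: [0.5018, 0.0896, 0.0231]
eef_rot: [1.0, 0.023, -0.003, 0.0]
contact_force: [-0.8, 0.1, -0.3]
opening: 0.444
finger_force: 0.0
```

step_arm(motion=[{"dp": [0, 0, 0], "twist": [0, 0, 0], "hand": -1}, {"dp": [0, 0, 0], "twist": [0, 0, 0], "hand": -1}, {"dp": [0, 0, 0], "twist": [0, 0, 0], "hand": -1}, {"dp": [0, 0, 0], "twist": [0, 0, 0], "hand": -1}, {"dp": [0, 0, 0], "twist": [0, 0, 0], "hand": -1}], force=45)

```text
clock: 22.75
tool_pos: [0.5016, 0.0895, 0.0235]
eef_rot: [1.0, 0.023, -0.003, 0.0]
contact_force: [-0.1, 0.0, 3.1]
opening: 0.194
finger_force: 45.0
```

step_arm(motion=[{"dp": [0, 0, -30], "twist": [0, 0, 0], "hand": -1}, {"dp": [0, 0, -80], "twist": [0, 0, 0], "hand": -1}, {"dp": [0, 0, -135], "twist": [0, 0, 0], "hand": -1}, {"dp": [0, 0, -135], "twist": [0, 0, 0], "hand": -1}])

```text
clock: 23.25
tool_pos: [0.5047, 0.0902, 0.1615]
eef_rot: [1.0, 0.022, 0.0, -0.001]
contact_force: [-0.1, 0.2, -1.2]
opening: 0.199
finger_force: 45.0
```

```bash
python3 - <<'E'
from h import *
plan([((530.3,238.8,160),rot(5),-1,2)])
E
```

```text
at [504.7  90.2 161.5] f [-0.1  0.2 -1.2] open 0.199 t 23.25
[{"dp":[11,-49,1],"twist":[0,0,-0.01],"hand":-1},{"dp":[22,-98,1],"twist":[0,0,-0.03],"hand":-1},{"dp":[32,-147,2],"twist":[0,0,-0.04],"hand":-1},{"dp":[32,-147,2],"twist":[0,0,-0.04],"hand":-1},{"dp":[32,-147,2],"twist":[0,0,-0.04],"hand":-1}]
```

step_arm(motion=[{"dp": [11, -49, 0], "twist": [0, 0, -0.01], "hand": -1}, {"dp": [22, -98, 0], "twist": [0, 0, -0.03], "hand": -1}, {"dp": [32, -147, 0], "twist": [0, 0, -0.04], "hand": -1}, {"dp": [32, -147, 0], "twist": [0, 0, -0.04], "hand": -1}, {"dp": [32, -147, 0], "twist": [0, 0, -0.04], "hand": -1}])

```text
clock: 23.88
tool_pos: [0.527, 0.2365, 0.1566]
eef_rot: [0.999, 0.043, -0.005, 0.002]
contact_force: [-0.3, -1.4, -1.8]
opening: 0.198
finger_force: 45.0
```

```bash
python3 - <<'E'
from h import *
s=r.snapshot('wrist')
T=campose(s); P=cloud(s,T); q=P[(P[...,2]>.125)&(P[...,2]<.165)&(P[...,0]>.56)&(abs(P[...,1]-.24)<.04)]
print(len(q), mid(q,5), np.percentile(q[:,2],[1,50,99]), q[:,0].max(), np.polyfit(q[:,0],q[:,2],1))
plan([((530.3,238.8,105),rot(5),-1,2)])
E
```

```text
15872 (array([581.1, 241.4]), np.float64(5.2), np.float64(45.7)) [0.14131105 0.14590828 0.14747162] 0.6049846176928755 [-0.02087856  0.15784606]
at [527.3 235.7 156.8] f [ 0.2  0.1 -0.2] open 0.197 t 23.93
[{"dp":[4,-3,52],"twist":[0,0.01,0],"hand":-1},{"dp":[4,-3,52],"twist":[0,0.01,0],"hand":-1},{"dp":[4,-3,52],"twist":[0,0.01,0],"hand":-1}]
```

step_arm(motion=[{"dp": [4, -2, 25], "twist": [0, 0.01, 0], "hand": -1}, {"dp": [4, -2, 51], "twist": [0, 0.01, 0], "hand": -1}, {"dp": [4, -2, 51], "twist": [0, 0.01, 0], "hand": -1}, {"dp": [4, -2, 51], "twist": [0, 0.01, 0], "hand": -1}])

```text
clock: 24.42
tool_pos: [0.5314, 0.2392, 0.1074]
eef_rot: [0.999, 0.042, 0.002, 0.0]
contact_force: [0.9, 0.4, -0.3]
opening: 0.194
finger_force: 45.0
```

step_arm(motion=[{"dp": [0, 0, 0], "twist": [0, 0, 0], "hand": -0.1}, {"dp": [0, 0, 0], "twist": [0, 0, 0], "hand": -0.1}, {"dp": [0, 0, 0], "twist": [0, 0, 0], "hand": -0.1}, {"dp": [0, 0, -50], "twist": [0, 0, 0], "hand": -0.1}, {"dp": [0, 0, -90], "twist": [0, 0, 0], "hand": -0.1}])

```text
clock: 25.05
tool_pos: [0.5309, 0.2404, 0.1983]
eef_rot: [0.999, 0.043, 0.002, -0.0]
contact_force: [0.7, -0.2, -0.2]
opening: 0.45
finger_force: 0.0
```

```bash
python3 - <<'E'
from h import *
print(r.get_state()['q'].round(2))
plan([((500,10,200),rot(0),-.1,0),((480,-100,260),rot(-2),-.1,3)])
E
```

```text
[-0.22  0.75 -0.49  1.75  0.49  0.76 -2.45]
at [530.9 240.4 198.3] f [ 0.7 -0.2 -0.2] open 0.45 t 25.05
[{"dp":[-10,45,0],"twist":[0,0,0.02],"hand":-0.1},{"dp":[-20,91,-1],"twist":[0,0,0.03],"hand":-0.1},{"dp":[-30,136,-1],"twist":[0,0,0.05],"hand":-0.1},{"dp":[-40,182,-2],"twist":[0,0,0.07],"hand":-0.1},{"dp":[-51,227,-2],"twist":[0,0,0.09],"hand":-0.1}]
[{"dp":[-6,37,-20],"twist":[0,0,0.01],"hand":-0.1},{"dp":[-13,73,-40],"twist":[0,0,0.02],"hand":-0.1},{"dp":[-19,110,-60],"twist":[0,0,0.03],"hand":-0.1},{"dp":[-19,110,-60],"twist":[0,0,0.03],"hand":-0.1},{"dp":[-19,110,-60],"twist":[0,0,0.03],"hand":-0.1}]
[{"dp":[0,0,0],"twist":[0,0,0],"hand":-0.1}]
```

step_arm(motion=[{"dp": [-10, 45, 0], "twist": [0, 0, 0.02], "hand": -0.1}, {"dp": [-20, 91, 0], "twist": [0, 0, 0.03], "hand": -0.1}, {"dp": [-30, 136, 0], "twist": [0, 0, 0.05], "hand": -0.1}, {"dp": [-40, 182, 0], "twist": [0, 0, 0.07], "hand": -0.1}, {"dp": [-51, 227, 0], "twist": [0, 0, 0.09], "hand": -0.1}])

```text
clock: 25.68
tool_pos: [0.4994, 0.0081, 0.197]
eef_rot: [1.0, -0.002, 0.002, 0.0]
contact_force: [-0.1, -0.5, 0.0]
opening: 0.448
finger_force: 0.0
```

step_arm(motion=[{"dp": [0, 37, -10], "twist": [0, 0, 0.01], "hand": -0.1}, {"dp": [0, 73, -20], "twist": [0, 0, 0.02], "hand": -0.1}, {"dp": [0, 110, -30], "twist": [0, 0, 0.03], "hand": -0.1}, {"dp": [0, 110, -30], "twist": [0, 0, 0.03], "hand": -0.1}, {"dp": [0, 110, -30], "twist": [0, 0, 0.03], "hand": -0.1}])

```text
clock: 26.3
tool_pos: [0.499, -0.0996, 0.2269]
eef_rot: [1.0, -0.017, 0.002, -0.0]
contact_force: [0.1, -0.1, -0.9]
opening: 0.452
finger_force: 0.0
```

step_arm(motion=[{"dp": [0, 0, 0], "twist": [0, 0, 0], "hand": -0.1}, {"dp": [0, 0, 0], "twist": [0, 0, 0], "hand": -0.1}, {"dp": [0, 0, 0], "twist": [0, 0, 0], "hand": -0.1}])

```text
clock: 26.68
tool_pos: [0.499, -0.0997, 0.2267]
eef_rot: [1.0, -0.016, 0.002, -0.0]
contact_force: [0.2, -0.2, -0.3]
opening: 0.452
finger_force: 0.0
```

```bash
python3 - <<'E'
from h import *
st=r.get_state(); s=r.snapshot('wrist'); save(s,'w6'); T=campose(s,st); np.savez('w6.npz',T=T,**s)
print(st['tool_pos'],T[:3,2])
for t in ['label','recess']:
    for d in r.search_frame('wrist',t):
        p=T[:3,:3]@np.array(d['at'])+T[:3,3]; print(t,round(d['score'],2),p.round(3),proj(s,T,p).round())
s=r.snapshot('top'); T=campose(s); P=cloud(s,T)
for n,c in [('spatula',(.518,.238)),('turner',(.511,.312)),('paddle',(.504,.387))]: print(n,mid(pts(P,c,.0845,.11),5),np.median(pts(P,c,.0845,.11)[:,2]))
print('server',mid(pts(P,(.48,-.325),.0105,.03,.1),9), 'wand',mid(pts(P,(.455,-.25),.012,.05),9),'sty',mid(pts(P,(.477,-.404),.010,.05),12.7))
E
```

```text
[ 0.49903429 -0.09971801  0.22673315] [-0.30127467  0.0096082  -0.95348899]
label 0.92 [ 0.615 -0.102  0.052] [324.  50.]
recess 0.56 [ 0.62  -0.101  0.058] [323.  40.]
spatula (array([519.6, 237.9]), np.float64(4.9), np.float64(180.1)) 0.09225914768750065
turner (array([512.9, 312.8]), np.float64(4.7), np.float64(180.3)) 0.09242533624886562
paddle (array([503.9, 387.7]), np.float64(4.6), np.float64(180.4)) 0.0924021274215534Traceback (most recent call last):
  File "<stdin>", line 9, in <module>
  File "h.py", line 68, in pts
    return P[l==ids[int(np.argmin(d))]]
                        ~~~~~~~~~^^^
    return _wrapfunc(a, 'argmin', axis=axis, out=out, **kwds)
    return _wrapit(obj, method, *args, **kwds)
    result = getattr(arr, method)(*args, **kwds)
ValueError: attempt to get argmin of an empty sequence
```

View pics/w6.png

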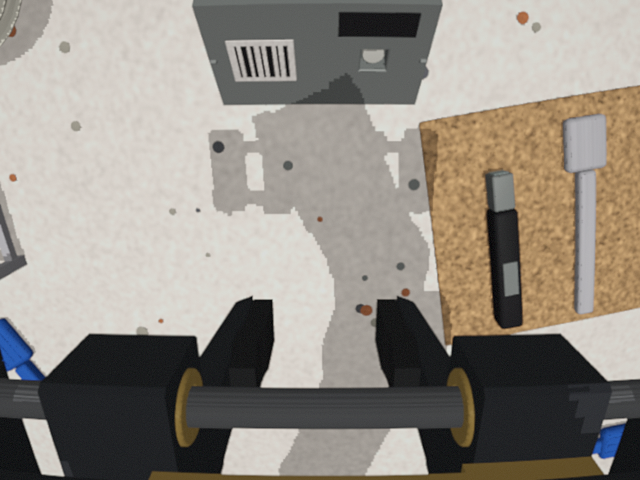

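```bash
cat >> h.py <<'E'
def ray(s,T,u,v,c,n):
    a=cv2.undistortPoints(np.array([[[u,v]]],np.float32),K(s),np.array(s['D'],float)).ravel()
    d=T[:3,:3]@np.array([a[0],a[1],1]); t=((c-T[:3,3])@n)/(d@n); return T[:3,3]+t*d
E
python3 - <<'E'
from h import *
s=load('w6.npz'); T=s['T']; P=cloud(s,T); P0=P
m=np.zeros((480,640),bool); m[30:100,225:415]=1; m[44:76,352:396]=0
f=m&(P[...,2]>.015); q=P[f]; c=np.nanmedian(q,0); n=np.array([-.766,0,.643])
for _ in range(8):
    k=abs((q-c)@n)<.003; c=q[k].mean(0); n=np.linalg.svd(q[k]-c,full_matrices=False)[2][2]; n*=np.sign(n[2])
print('n',n.round(3),'c',c.round(4),k.mean(),'yaw',np.degrees(np.arctan2(-n[1],-n[0])))
g=s['pixels'].mean(2); a=(g>150); a[:30]=0;a[95:]=0;a[:,:222]=0;a[:,300:]=0
a=cv2.morphologyEx(a.astype(np.uint8),cv2.MORPH_CLOSE,np.ones((9,9)))
nn,l,stt,ce=cv2.connectedComponentsWithStats(a); i=1+np.argmax(stt[1:,4]); cn=cv2.findContours((l==i).astype(np.uint8),0,1)[0][0]
bx=cv2.boxPoints(cv2.minAreaRect(cn)); ap=cv2.approxPolyDP(cn,6,True)[:,0]; print(ap.tolist())
W=np.array([ray(s,T,u,v,c,n) for u,v in cn[:,0]]); yh=np.cross([0,0,1],[-n[0],-n[1],0]);yh/=np.linalg.norm(yh); up=np.cross(yh,n); up*=np.sign(up[2])
A=np.stack([(W-c)@yh,(W-c)@up],1)*1000; re=cv2.minAreaRect(A.astype(np.float32)); print('label rect',re); lc=c+(yh*re[0][0]+up*re[0][1])/1000; print('label',lc.round(4))
for u,v in [(359,47),(388,47),(386,71),(359,71),(373,55)]: print((u,v),(1000*ray(s,T,u,v,c,n)).round(1), (1000*np.array([(ray(s,T,u,v,c,n)-lc)@yh,(ray(s,T,u,v,c,n)-lc)@up])).round(1))
cv2.imwrite('pics/crop6.png',cv2.resize(s['pixels'][0:110,190:445],None,fx=3,fy=3,interpolation=cv2.INTER_CUBIC)[:,:,::-1])
np.save('face.npy',np.array([c,n,lc,yh,up]))
E
```

```text
n [-0.771  0.019  0.636] c [ 0.6061 -0.0943  0.0419] 1.0 yaw -1.4310638101806639
[[292, 40], [225, 41], [235, 80], [295, 80]]
label rect ((34.81778335571289, 5.2327680587768555), (44.222923278808594, 37.30944061279297), 0.3083171844482422)
label [ 0.6103 -0.0596  0.046 ]
(359, 47) [ 616.  -125.2   54.8] [-65.5  11.4]
(388, 47) [ 615.5 -144.4   54.9] [-84.6  11.5]
(386, 71) [ 601.7 -145.4   38.1] [-86.  -10.2]
(359, 71) [ 602.1 -126.3   38. ] [-66.9 -10.3]
(373, 55) [ 611.3 -135.    49.5] [-75.4   4.5]
```

View pics/crop6.png

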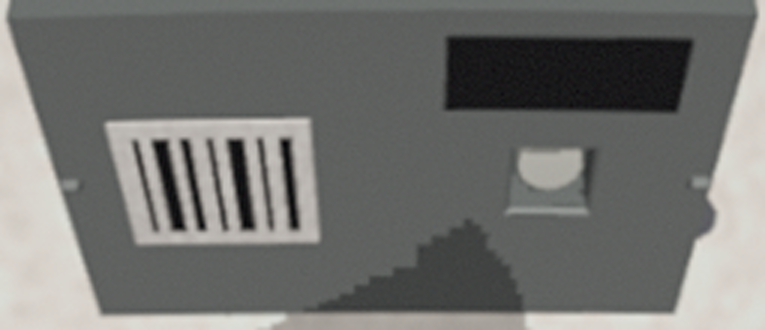

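```bash
python3 - <<'E'
from h import *
print(r.get_state()['q'].round(2))
plan([((500,-60,220),rot(-1.5,40),-.1,3)],adeg=10)
E
```

```text
[ 0.44  0.63 -0.54  1.94  0.49  0.7  -2.  ]
at [ 499.  -100.2  226.8] f [-0.6 -0.4  0.5] open 0.451 t 26.88
[{"dp":[0,-8,1],"twist":[0,-0.14,0],"hand":-0.1},{"dp":[0,-16,3],"twist":[0,-0.28,0],"hand":-0.1},{"dp":[0,-24,4],"twist":[0,-0.42,0],"hand":-0.1},{"dp":[0,-32,5],"twist":[0,-0.56,-0.01],"hand":-0.1},{"dp":[0,-40,7],"twist":[0,-0.7,-0.01],"hand":-0.1}]
[{"dp":[0,0,0],"twist":[0,0,0],"hand":-0.1},{"dp":[0,0,0],"twist":[0,0,0],"hand":-0.1},{"dp":[0,0,0],"twist":[0,0,0],"hand":-0.1}]
```

step_arm(motion=[{"dp": [0, -8, 1], "twist": [0, -0.14, 0], "hand": -0.1}, {"dp": [0, -16, 3], "twist": [0, -0.28, 0], "hand": -0.1}, {"dp": [0, -24, 4], "twist": [0, -0.42, 0], "hand": -0.1}, {"dp": [0, -32, 5], "twist": [0, -0.56, 0], "hand": -0.1}, {"dp": [0, -40, 7], "twist": [0, -0.7, 0], "hand": -0.1}])

```text
clock: 27.5
tool_pos: [0.5009, -0.0602, 0.2199]
eef_rot: [0.939, -0.016, -0.343, -0.006]
contact_force: [0.2, 0.7, 0.2]
opening: 0.45
finger_force: 0.0
```

step_arm(motion=[{"dp": [0, 0, 0], "twist": [0, 0, 0], "hand": -0.1}, {"dp": [0, 0, 0], "twist": [0, 0, 0], "hand": -0.1}, {"dp": [0, 0, 0], "twist": [0, 0, 0], "hand": -0.1}])

```text
clock: 27.88
tool_pos: [0.5002, -0.061, 0.2209]
eef_rot: [0.94, -0.016, -0.34, -0.006]
contact_force: [-0.0, 0.2, 0.8]
opening: 0.45
finger_force: 0.0
```

```bash
python3 - <<'E'
from h import *
st=r.get_state(); print(st['q'].round(2),st['tool_pos'],R.from_quat(st['eef_rot']).as_matrix().round(3).tolist())
E
```

```text
[ 0.28  0.96 -0.52  1.4   0.27  1.58 -1.9 ] [ 0.50016466 -0.06096486  0.22086175] [[0.768, -0.035, -0.64], [-0.027, -0.999, 0.022], [-0.64, 0.0, -0.768]]
```

```bash
python3 - <<'E'
from h import *
plan([((460,-160,200),rot(4,15),-.1,0),((440.9,-254.4,120),rot(9.1),-.1,3)],adeg=10)
E
```

```text
at [500.2 -61.  220.9] f [-0.   0.2  0.8] open 0.45 t 27.88
[{"dp":[-5,33,13],"twist":[-0.02,0.14,-0.03],"hand":-0.1},{"dp":[-10,67,26],"twist":[-0.03,0.29,-0.06],"hand":-0.1},{"dp":[-15,100,40],"twist":[-0.05,0.43,-0.09],"hand":-0.1}]
[{"dp":[-1,31,28],"twist":[0,0.09,-0.03],"hand":-0.1},{"dp":[-2,62,56],"twist":[-0.01,0.18,-0.06],"hand":-0.1},{"dp":[-3,93,84],"twist":[-0.01,0.26,-0.09],"hand":-0.1},{"dp":[-3,93,84],"twist":[-0.01,0.26,-0.09],"hand":-0.1},{"dp":[-3,93,84],"twist":[-0.01,0.26,-0.09],"hand":-0.1}]
[{"dp":[0,0,0],"twist":[0,0,0],"hand":-0.1}]
```

step_arm(motion=[{"dp": [-5, 33, 13], "twist": [-0.02, 0.14, -0.03], "hand": -0.1}, {"dp": [-10, 67, 26], "twist": [-0.03, 0.29, -0.06], "hand": -0.1}, {"dp": [-15, 100, 40], "twist": [-0.05, 0.43, -0.09], "hand": -0.1}])

```text
clock: 28.25
tool_pos: [0.4596, -0.1607, 0.2]
eef_rot: [0.991, 0.034, -0.129, 0.007]
contact_force: [0.8, -0.6, -0.7]
opening: 0.452
finger_force: 0.0
```

step_arm(motion=[{"dp": [-1, 31, 28], "twist": [0, 0.09, -0.03], "hand": -0.1}, {"dp": [-2, 62, 56], "twist": [-0.01, 0.18, -0.06], "hand": -0.1}, {"dp": [-3, 93, 84], "twist": [-0.01, 0.26, -0.09], "hand": -0.1}, {"dp": [-3, 93, 84], "twist": [-0.01, 0.26, -0.09], "hand": -0.1}, {"dp": [-3, 93, 84], "twist": [-0.01, 0.26, -0.09], "hand": -0.1}])

```text
clock: 28.88
tool_pos: [0.4419, -0.2533, 0.1199]
eef_rot: [0.997, 0.079, -0.002, 0.0]
contact_force: [0.3, -0.2, -0.4]
opening: 0.45
finger_force: 0.0
```

step_arm(motion=[{"dp": [0, 0, 0], "twist": [0, 0, 0], "hand": -0.1}, {"dp": [0, 0, 0], "twist": [0, 0, 0], "hand": -0.1}])

```text
clock: 29.12
tool_pos: [0.4423, -0.2528, 0.1194]
eef_rot: [0.997, 0.08, -0.002, 0.0]
contact_force: [0.2, 0.3, 0.6]
opening: 0.449
finger_force: 0.0
```

```bash
python3 - <<'E'
from h import *
st=r.get_state(); s=r.snapshot('wrist'); save(s,'w7'); T=campose(s,st); P=cloud(s,T)
print(st['tool_pos'])
q=P[(P[...,2]>.014)&(P[...,2]<.04)&(P[...,0]>.45)&(P[...,0]<.56)&(abs(P[...,1]+.25)<.045)]
print(len(q),mid(q,9),q[:,0].max(),np.median(q[:,2]))
plan([((440.9,-254.4,28.5),rot(9.1),-.1,2)])
E
```

```text
[ 0.44229767 -0.25281943  0.11939876]
5578 (array([ 486.6, -246.6]), np.float64(9.1), np.float64(76.8)) 0.5254043022171396 0.025962587844532703
at [ 442.1 -253.   119.2] f [-0.5 -0.3 -0.2] open 0.447 t 29.18
[{"dp":[0,1,45],"twist":[0,0,0],"hand":-0.1},{"dp":[-1,1,91],"twist":[0,0.01,0],"hand":-0.1},{"dp":[-1,1,91],"twist":[0,0.01,0],"hand":-0.1},{"dp":[-1,1,91],"twist":[0,0.01,0],"hand":-0.1}]
```

View pics/w7.png

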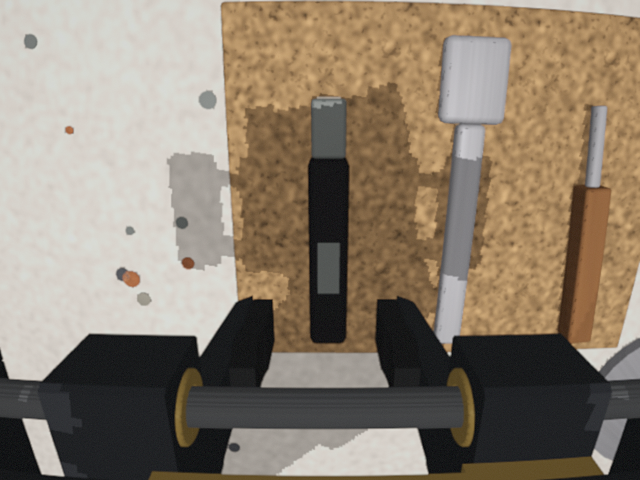

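The wand lies at (328,220) between the fingers, nose up-image; the server and stylus sit beside it, undisturbed.

step_arm(motion=[{"dp": [0, 1, 45], "twist": [0, 0.004, 0], "hand": -0.1}, {"dp": [-1, 1, 80], "twist": [0, 0.004, 0], "hand": -0.1}, {"dp": [-1, 1, 91], "twist": [0, 0.004, 0], "hand": -0.1}, {"dp": [-1, 1, 91], "twist": [0, 0.004, 0], "hand": -0.1}])

```text
clock: 29.68
tool_pos: [0.4401, -0.2545, 0.0279]
eef_rot: [0.997, 0.08, -0.001, 0.0]
contact_force: [0.6, -0.4, 0.7]
opening: 0.454
finger_force: 0.0
```

step_arm(motion=[{"dp": [0, 0, 0], "twist": [0, 0, 0], "hand": -1}, {"dp": [0, 0, 0], "twist": [0, 0, 0], "hand": -1}, {"dp": [0, 0, 0], "twist": [0, 0, 0], "hand": -1}, {"dp": [0, 0, 0], "twist": [0, 0, 0], "hand": -1}, {"dp": [0, 0, 0], "twist": [0, 0, 0], "hand": -1}], force=50)

```text
clock: 30.3
tool_pos: [0.4404, -0.2551, 0.0283]
eef_rot: [0.997, 0.079, -0.001, 0.0]
contact_force: [1.0, -0.1, 5.9]
opening: 0.241
finger_force: 50.0
```

step_arm(motion=[{"dp": [0, 0, -30], "twist": [0, 0, 0], "hand": -1}, {"dp": [0, 0, -80], "twist": [0, 0, 0], "hand": -1}, {"dp": [0, 0, -130], "twist": [0, 0, 0], "hand": -1}, {"dp": [0, 0, -170], "twist": [0, 0, 0], "hand": -1}, {"dp": [0, 0, -170], "twist": [0, 0, 0], "hand": -1}])

```text
clock: 30.92
tool_pos: [0.4415, -0.2555, 0.2002]
eef_rot: [0.997, 0.079, 0.001, 0.001]
contact_force: [-0.1, 0.9, -2.2]
opening: 0.244
finger_force: 50.0
```

```bash
cat >> h.py <<'E'
def face(yaw=-1.5):
    y=np.radians(yaw); n=np.array([-.766*np.cos(y),-.766*np.sin(y),.643]); return n
LABEL=np.array([610.3,-59.6,45.5]); RECESS=np.array([608.6,-135.7,45.5])
def nose_in_tool(reach,h): return np.array([reach,0,h])  # tip in tool coords
def tcp_for(tip,ro,reach,h): return tip-ro.apply([reach,0,h])
E
python3 - <<'E'
from h import *
n=face(); ro=rot(-1.5,40); t=tcp_for(LABEL+50*n,ro,70+13.5,13.5); print(t)
plan([((480,-180,200),rot(3,15),-1,0),(t+60*n,ro,-1,0),(t+10*n,ro,-1,3)],adeg=9)
E
```

```text
[516.74499168 -57.15017589 141.66436539]
at [ 441.5 -255.5  200.2] f [-0.1  0.9 -2.2] open 0.244 t 30.93
[{"dp":[25,-34,0],"twist":[0.01,-0.13,0.05],"hand":-1},{"dp":[50,-69,0],"twist":[0.02,-0.26,0.1],"hand":-1}]
[{"dp":[1,-41,7],"twist":[0.01,-0.15,0.03],"hand":-1},{"dp":[2,-83,13],"twist":[0.02,-0.29,0.05],"hand":-1},{"dp":[3,-124,20],"twist":[0.03,-0.44,0.08],"hand":-1}]
[{"dp":[50,0,0],"twist":[0,0,-0.01],"hand":-1},{"dp":[50,0,0],"twist":[0,0,-0.01],"hand":-1},{"dp":[50,0,0],"twist":[0,0,-0.01],"hand":-1},{"dp":[50,0,0],"twist":[0,0,-0.01],"hand":-1}]
```

step_arm(motion=[{"dp": [25, -34, 0], "twist": [0.01, -0.13, 0.05], "hand": -1}, {"dp": [50, -69, 0], "twist": [0.02, -0.26, 0.1], "hand": -1}])

```text
clock: 31.18
tool_pos: [0.478, -0.1792, 0.1968]
eef_rot: [0.991, 0.026, -0.134, 0.001]
contact_force: [0.9, -1.8, -1.4]
opening: 0.244
finger_force: 50.0
```

step_arm(motion=[{"dp": [1, -41, 7], "twist": [0.01, -0.15, 0.03], "hand": -1}, {"dp": [2, -83, 13], "twist": [0.02, -0.29, 0.05], "hand": -1}, {"dp": [3, -124, 20], "twist": [0.03, -0.44, 0.08], "hand": -1}, {"dp": [3, -124, 20], "twist": [0.03, -0.44, 0.08], "hand": -1}, {"dp": [3, -124, 20], "twist": [0.03, -0.44, 0.08], "hand": -1}])

```text
clock: 31.8
tool_pos: [0.4688, -0.056, 0.1772]
eef_rot: [0.938, -0.014, -0.345, -0.002]
contact_force: [0.0, 0.2, -0.5]
opening: 0.248
finger_force: 50.0
```

```bash
python3 - <<'E'
from h import *
n=face(); ro=rot(-1.5,40)
st=r.get_state(); s=r.snapshot('wrist'); save(s,'w8'); T=campose(s,st)
o=R.from_quat(st['eef_rot']); p=np.array(st['tool_pos'])*1000
tip=p+o.apply([85.6,0,13.5]); ax=o.apply([1,0,0]); print('tip',tip,'axis',ax,'to label',LABEL-tip, 'dist',(tip-LABEL)@n,'ang',np.degrees(np.arccos(-ax@n)))
print('tip px',proj(s,T,tip/1000),'label px',proj(s,T,LABEL/1000), 'q',st['q'].round(2))
t=tcp_for(LABEL+50*n,ro,85.6,13.5)
plan([(t,ro,-1,3)])
E
```

```text
tip [525.27329348 -57.89147673 111.45008499] axis [ 0.76153825 -0.02431861 -0.64766357] to label [ 85.02670652  -1.70852327 -65.95008499] dist 107.54830178599249 ang nan
tip px [327.89589722  81.47094917] label px [ 325.03062077 -277.01938622] q [ 0.29  0.98 -0.53  1.52  0.3   1.45 -1.94]
at [468.9 -56.6 177.8] f [-0.6 -0.7 -0.6] open 0.242 t 31.85
[{"dp":[29,0,-2],"twist":[0,0,0],"hand":-1},{"dp":[58,-1,-3],"twist":[0,0.01,-0.01],"hand":-1},{"dp":[58,-1,-3],"twist":[0,0.01,-0.01],"hand":-1},{"dp":[58,-1,-3],"twist":[0,0.01,-0.01],"hand":-1},{"dp":[58,-1,-3],"twist":[0,0.01,-0.01],"hand":-1}]<stdin>:5: RuntimeWarning: invalid value encountered in arccos
```

View pics/w8.png

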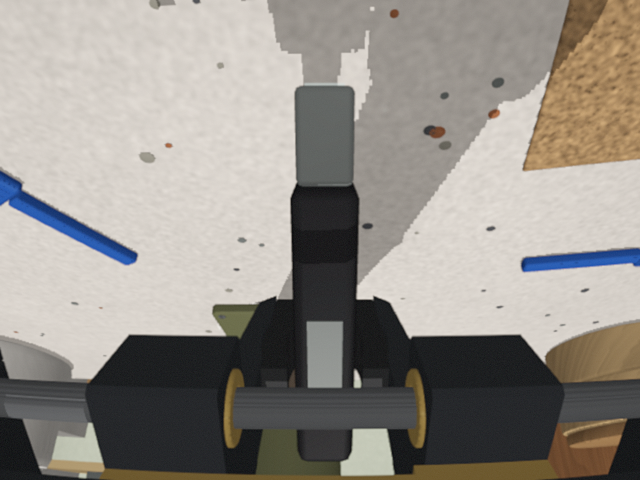

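```bash
cat >> h.py <<'E'
def heldcheck(s,xlo,xhi,ylim=.02,zmax=.03):
    Tt=np.array(s['mount']); P=cloud(s,Tt)
    k=(P[...,0]>xlo)&(P[...,0]<xhi)&(abs(P[...,1])<ylim)&(abs(P[...,2])<zmax); q=P[k]*1000
    xs=np.arange(xlo*1000,xhi*1000,6); out=[]
    for a in xs:
        j=(q[:,0]>=a)&(q[:,0]<a+6)
        if j.sum()>20: out.append((a+3,(np.percentile(q[j,1],1)+np.percentile(q[j,1],99))/2,np.percentile(q[j,2],50),np.ptp(q[j,1])))
    out=np.array(out); print(out.round(1).tolist()); print('xmax',np.percentile(q[:,0],99.5),'slope y',np.polyfit(out[:,0],out[:,1],1),'slope z',np.polyfit(out[:,0],out[:,2],1))
E
python3 - <<'E'
from h import *
s=r.snapshot('wrist'); heldcheck(s,.03,.1)
E
```

```text
[[33.0, -1.2, 2.5, 22.2], [39.0, -1.0, 2.5, 21.8], [45.0, -1.2, 2.5, 22.0], [51.0, -1.0, 3.1, 22.0], [57.0, -1.1, 4.6, 17.8], [63.0, -1.2, 4.3, 17.9], [69.0, -1.1, 4.3, 18.0], [75.0, -1.1, 4.3, 18.1], [81.0, -1.2, 4.4, 18.0], [87.0, -1.1, 6.9, 14.5]]
xmax 84.54039474323696 slope y [-2.09200097e-04 -1.09238041e+00] slope z [0.06561461 0.00398832]
```

step_arm(motion=[{"dp": [29, 0, -1], "twist": [0, 0, 0], "hand": -1}, {"dp": [45, 0, -2], "twist": [0, 0.005, 0], "hand": -1}, {"dp": [57, 0, -3], "twist": [0, 0.005, 0], "hand": -1}, {"dp": [57, 0, -3], "twist": [0, 0.005, 0], "hand": -1}, {"dp": [57, 0, -3], "twist": [0, 0.005, 0], "hand": -1}])

```text
clock: 32.52
tool_pos: [0.5145, -0.0567, 0.1443]
eef_rot: [0.94, -0.014, -0.342, -0.003]
contact_force: [0.3, 0.4, -1.0]
opening: 0.248
finger_force: 50.0
```

```bash
python3 - <<'E'
from h import *
n=face()
for i in range(2):
    st=r.get_state(); s=r.snapshot('wrist')
    o=R.from_quat(st['eef_rot']); p=np.array(st['tool_pos'])*1000
    tip=p+o.apply([85.3,-.5,13.5]); ax=o.apply([1,0,0]); d=(LABEL-tip)@n/(ax@n); hit=tip+d*ax
    print('dist',d,'hit off label',hit-LABEL,'ang',np.degrees(np.arccos(min(1,-ax@n))),st['contact_force'])
heldcheck(s,.03,.1)
E
```

```text
dist 51.644710602407635 hit off label [0.33205497 0.28428182 0.38657334] ang 0.0 [ 0.25543428  0.39695844 -0.97273216]
dist 51.635629997187756 hit off label [0.36464228 0.40114411 0.42173672] ang 0.0 [ 0.51832706  0.3949896  -0.67004651]
[[33.0, -1.2, 2.5, 22.1], [39.0, -1.0, 2.5, 21.9], [45.0, -1.2, 2.5, 22.1], [51.0, -1.1, 3.1, 22.0], [57.0, -1.0, 4.5, 17.7], [63.0, -1.2, 4.4, 18.0], [69.0, -1.0, 4.3, 18.1], [75.0, -1.1, 4.4, 18.1], [81.0, -1.2, 4.4, 17.8], [87.0, -1.1, 7.0, 14.5]]
xmax 84.5395711606984 slope y [-2.10144182e-04 -1.09617302e+00] slope z [ 0.06624948 -0.00594809]
```

Aim is within a millimetre, so I'll hold for about 3 s.

step_arm(motion=[{"dp": [1, 0, 0], "twist": [0, 0, 0], "hand": -1}, {"dp": [1, 0, 0], "twist": [0, 0, 0], "hand": -1}, {"dp": [1, 0, 0], "twist": [0, 0, 0], "hand": -1}, {"dp": [1, 0, 0], "twist": [0, 0, 0], "hand": -1}, {"dp": [1, 0, 0], "twist": [0, 0, 0], "hand": -1}])

```text
clock: 33.25
tool_pos: [0.5155, -0.0565, 0.1431]
eef_rot: [0.94, -0.013, -0.342, -0.003]
contact_force: [-0.1, 0.0, -2.1]
opening: 0.247
finger_force: 50.0
```

step_arm(motion=[{"dp": [0, 0, 0], "twist": [0, 0, 0], "hand": -1}, {"dp": [0, 0, 0], "twist": [0, 0, 0], "hand": -1}, {"dp": [0, 0, 0], "twist": [0, 0, 0], "hand": -1}, {"dp": [0, 0, 0], "twist": [0, 0, 0], "hand": -1}, {"dp": [0, 0, 0], "twist": [0, 0, 0], "hand": -1}])

```text
clock: 33.88
tool_pos: [0.5155, -0.0564, 0.1431]
eef_rot: [0.94, -0.014, -0.342, -0.003]
contact_force: [-0.5, 0.0, -1.1]
opening: 0.248
finger_force: 50.0
```

step_arm(motion=[{"dp": [0, 0, 0], "twist": [0, 0, 0], "hand": -1}, {"dp": [0, 0, 0], "twist": [0, 0, 0], "hand": -1}, {"dp": [0, 0, 0], "twist": [0, 0, 0], "hand": -1}, {"dp": [0, 0, 0], "twist": [0, 0, 0], "hand": -1}, {"dp": [0, 0, 0], "twist": [0, 0, 0], "hand": -1}])

```text
clock: 34.5
tool_pos: [0.5155, -0.0565, 0.1431]
eef_rot: [0.94, -0.014, -0.342, -0.003]
contact_force: [-0.1, 1.3, -0.2]
opening: 0.249
finger_force: 50.0
```

step_arm(motion=[{"dp": [0, 0, 0], "twist": [0, 0, 0], "hand": -1}, {"dp": [0, 0, 0], "twist": [0, 0, 0], "hand": -1}, {"dp": [0, 0, 0], "twist": [0, 0, 0], "hand": -1}, {"dp": [0, 0, 0], "twist": [0, 0, 0], "hand": -1}, {"dp": [0, 0, 0], "twist": [0, 0, 0], "hand": -1}])

```text
clock: 35.12
tool_pos: [0.5155, -0.0565, 0.1431]
eef_rot: [0.94, -0.014, -0.342, -0.003]
contact_force: [0.3, -0.5, -0.5]
opening: 0.242
finger_force: 50.0
```

step_arm(motion=[{"dp": [0, 0, 0], "twist": [0, 0, 0], "hand": -1}, {"dp": [0, 0, 0], "twist": [0, 0, 0], "hand": -1}, {"dp": [0, 0, 0], "twist": [0, 0, 0], "hand": -1}, {"dp": [0, 0, 0], "twist": [0, 0, 0], "hand": -1}, {"dp": [0, 0, 0], "twist": [0, 0, 0], "hand": -1}])

```text
clock: 35.75
tool_pos: [0.5155, -0.0565, 0.1431]
eef_rot: [0.94, -0.014, -0.342, -0.003]
contact_force: [1.1, 0.6, -1.1]
opening: 0.245
finger_force: 50.0
```

step_arm(motion=[{"dp": [0, 0, 0], "twist": [0, 0, 0], "hand": -1}, {"dp": [0, 0, 0], "twist": [0, 0, 0], "hand": -1}, {"dp": [0, 0, 0], "twist": [0, 0, 0], "hand": -1}, {"dp": [0, 0, 0], "twist": [0, 0, 0], "hand": -1}, {"dp": [0, 0, 0], "twist": [0, 0, 0], "hand": -1}])

```text
clock: 36.38
tool_pos: [0.5155, -0.0565, 0.1431]
eef_rot: [0.94, -0.014, -0.342, -0.003]
contact_force: [0.1, -0.5, -0.7]
opening: 0.245
finger_force: 50.0
```

```bash
python3 - <<'E'
from h import *
n=face()
st=r.get_state(); s=r.snapshot('wrist')
o=R.from_quat(st['eef_rot']); p=np.array(st['tool_pos'])*1000
tip=p+o.apply([85.3,-.5,13.5]); ax=o.apply([1,0,0]); d=(LABEL-tip)@n/(ax@n); hit=tip+d*ax
print('dist',d,'hit off label',hit-LABEL,'ang',np.degrees(np.arccos(min(1,-ax@n))))
heldcheck(s,.03,.1)
s=r.snapshot('top'); save(s,'top4'); T=campose(s); P=cloud(s,T)
try: print('sty',mid(pts(P,(.477,-.404),.010,.05),12.7)); print('server',mid(pts(P,(.48,-.325),.0105,.03,.1),9))
except Exception as e: print(e)
# put back on mat: wand origin at (461,-252), yaw 9
print(o.apply([0,0,1]))
tw=[461-15.6*np.cos(np.radians(9)),-252-15.6*np.sin(np.radians(9))]
plan([((468,-56,180),rot(-1.5,40),-1,0),((460,-180,180),rot(5,18),-1,0),((*tw,90),rot(9),-1,2),((*tw,29),rot(9),-1,2)],adeg=9.5)
E
```

```text
dist 50.09269948801573 hit off label [0.20623322 0.65253789 0.22525058] ang 0.0
[[33.0, -1.2, 2.6, 22.2], [39.0, -1.0, 2.5, 21.8], [45.0, -1.1, 2.5, 22.1], [51.0, -1.0, 3.1, 22.0], [57.0, -1.1, 4.6, 17.8], [63.0, -1.2, 4.3, 18.0], [69.0, -1.0, 4.3, 18.0], [75.0, -1.1, 4.4, 18.1], [81.0, -1.2, 4.4, 17.9], [87.0, -1.1, 6.8, 14.3]]
xmax 84.53079310059717 slope y [-8.64091611e-05 -1.10327207e+00] slope z [0.06421407 0.10038215]
sty (array([ 432.3, -414.3]), np.float64(14.4), np.float64(52.9))
server (array([ 442.4, -411.4]), np.float64(-19.5), np.float64(36.4))
[-0.6428254   0.01448396 -0.76587579]
at [515.5 -56.5 143.1] f [ 0.2 -0.4 -0.8] open 0.242 t 36.48
[{"dp":[-30,0,1],"twist":[0,0,0],"hand":-1},{"dp":[-60,1,2],"twist":[0,0,0],"hand":-1}]
[{"dp":[-1,41,1],"twist":[-0.02,0.13,-0.03],"hand":-1},{"dp":[-2,83,2],"twist":[-0.03,0.26,-0.07],"hand":-1},{"dp":[-3,124,4],"twist":[-0.05,0.38,-0.1],"hand":-1}]
[{"dp":[3,24,30],"twist":[0,0.11,-0.02],"hand":-1},{"dp":[6,49,61],"twist":[-0.01,0.21,-0.05],"hand":-1},{"dp":[8,73,91],"twist":[-0.01,0.32,-0.07],"hand":-1},{"dp":[8,73,91],"twist":[-0.01,0.32,-0.07],"hand":-1},{"dp":[8,73,91],"twist":[-0.01,0.32,-0.07],"hand":-1}]
[{"dp":[0,0,31],"twist":[0,0,0],"hand":-1},{"dp":[0,0,62],"twist":[0,0,0],"hand":-1},{"dp":[0,0,62],"twist":[0,0,0],"hand":-1},{"dp":[0,0,62],"twist":[0,0,0],"hand":-1}]
```

step_arm(motion=[{"dp": [-30, 0, 0], "twist": [0, 0, 0], "hand": -1}, {"dp": [-60, 0, 0], "twist": [0, 0, 0], "hand": -1}])

```text
clock: 36.72
tool_pos: [0.469, -0.0549, 0.1819]
eef_rot: [0.939, -0.014, -0.342, -0.003]
contact_force: [-0.2, 0.5, -0.0]
opening: 0.243
finger_force: 50.0
```

step_arm(motion=[{"dp": [-1, 41, 1], "twist": [-0.02, 0.13, -0.03], "hand": -1}, {"dp": [-2, 83, 2], "twist": [-0.03, 0.26, -0.07], "hand": -1}, {"dp": [-3, 124, 4], "twist": [-0.05, 0.38, -0.1], "hand": -1}])

```text
clock: 37.1
tool_pos: [0.4614, -0.1804, 0.1815]
eef_rot: [0.987, 0.042, -0.156, 0.007]
contact_force: [-0.2, -1.1, -0.6]
opening: 0.244
finger_force: 50.0
```

step_arm(motion=[{"dp": [3, 24, 30], "twist": [0, 0.11, -0.02], "hand": -1}, {"dp": [6, 49, 61], "twist": [-0.01, 0.21, -0.05], "hand": -1}, {"dp": [8, 73, 91], "twist": [-0.01, 0.32, -0.07], "hand": -1}, {"dp": [8, 73, 91], "twist": [-0.01, 0.32, -0.07], "hand": -1}, {"dp": [8, 73, 91], "twist": [-0.01, 0.32, -0.07], "hand": -1}])

```text
clock: 37.72
tool_pos: [0.4477, -0.2526, 0.0926]
eef_rot: [0.997, 0.077, 0.001, -0.001]
contact_force: [0.6, 0.1, -1.1]
opening: 0.247
finger_force: 50.0
```

step_arm(motion=[{"dp": [0, 0, 0], "twist": [0, 0, 0], "hand": -1}, {"dp": [0, 0, 0], "twist": [0, 0, 0], "hand": -1}])

```text
clock: 37.98
tool_pos: [0.4479, -0.2525, 0.0927]
eef_rot: [0.997, 0.078, 0.002, -0.001]
contact_force: [-0.1, 0.2, -0.6]
opening: 0.247
finger_force: 50.0
```

```bash
python3 - <<'E'
from h import *
st=r.get_state(); s=r.snapshot('wrist'); T=campose(s,st); P=cloud(s,T); heldcheck(s,.03,.1)
z=P[...,2]
for nm,c in [('server head',(.545,-.315)),('stylus pin',(.53,-.39))]:
    try: print(nm,mid(pts(P,c,.0085,.03,.06),9))
    except Exception as e: print(nm,'none')
tw=[461-15.6*np.cos(np.radians(9)),-252-15.6*np.sin(np.radians(9))]
plan([((*tw,29),rot(9),-1,2)])
E
```

```text
[[33.0, -1.4, 1.6, 21.9], [39.0, -1.2, 1.5, 21.8], [45.0, -1.4, 1.6, 21.9], [51.0, -1.3, 1.9, 22.0], [57.0, -1.3, 3.7, 18.4], [63.0, -1.4, 3.4, 18.0], [69.0, -1.4, 3.3, 18.0], [75.0, -1.5, 3.4, 18.1], [81.0, -1.6, 3.4, 18.0], [87.0, -1.6, 5.3, 16.7]]
xmax 85.21357537190312 slope y [-0.0047568  -1.12383723] slope z [ 0.05995692 -0.70603316]
server head (array([ 527.2, -317.8]), np.float64(8.7), np.float64(83.7))
stylus pin (array([ 509.7, -396. ]), np.float64(13.4), np.float64(77.6))
at [ 447.6 -252.6   92.5] f [ 0.   0.  -1.4] open 0.242 t 38.02
[{"dp":[-1,1,32],"twist":[0,0,0],"hand":-1},{"dp":[-2,2,64],"twist":[0,0,0],"hand":-1},{"dp":[-2,2,64],"twist":[0,0,0],"hand":-1},{"dp":[-2,2,64],"twist":[0,0,0],"hand":-1}]
```

step_arm(motion=[{"dp": [0, 0, 32], "twist": [0, 0, 0], "hand": -1}, {"dp": [0, 0, 55], "twist": [0, 0, 0], "hand": -1}, {"dp": [0, 0, 64], "twist": [0, 0, 0], "hand": -1}, {"dp": [0, 0, 64], "twist": [0, 0, 0], "hand": -1}])

```text
clock: 38.52
tool_pos: [0.4472, -0.2528, 0.0285]
eef_rot: [0.997, 0.078, 0.001, -0.001]
contact_force: [1.0, -0.3, -1.0]
opening: 0.247
finger_force: 50.0
```

step_arm(motion=[{"dp": [0, 0, 0], "twist": [0, 0, 0], "hand": -0.1}, {"dp": [0, 0, 0], "twist": [0, 0, 0], "hand": -0.1}, {"dp": [0, 0, 0], "twist": [0, 0, 0], "hand": -0.1}, {"dp": [0, 0, -50], "twist": [0, 0, 0], "hand": -0.1}, {"dp": [0, 0, -100], "twist": [0, 0, 0], "hand": -0.1}])

```text
clock: 39.15
tool_pos: [0.4461, -0.2532, 0.1289]
eef_rot: [0.997, 0.077, 0.0, -0.002]
contact_force: [1.2, -1.5, -0.5]
opening: 0.45
finger_force: 0.0
```

```bash
python3 - <<'E'
from h import *
g=along((475.5,-404.3),12.4,-25); print(g)
plan([((*g,110),rot(12.4),-.1,3)])
E
```

```text
[np.float64(451.0831930416458), np.float64(-409.6683831791766)]
at [ 446.1 -253.2  128.9] f [ 1.2 -1.5 -0.5] open 0.45 t 39.15
[{"dp":[-5,39,5],"twist":[0,0,-0.02],"hand":-0.1},{"dp":[-10,78,9],"twist":[0,0,-0.03],"hand":-0.1},{"dp":[-14,117,14],"twist":[0,0,-0.05],"hand":-0.1},{"dp":[-19,155,18],"twist":[0,0,-0.06],"hand":-0.1},{"dp":[-19,155,18],"twist":[0,0,-0.06],"hand":-0.1}]
[{"dp":[0,0,0],"twist":[0,0,0],"hand":-0.1},{"dp":[0,0,0],"twist":[0,0,0],"hand":-0.1}]
```

step_arm(motion=[{"dp": [-5, 39, 5], "twist": [0, 0, -0.02], "hand": -0.1}, {"dp": [-10, 78, 9], "twist": [0, 0, -0.03], "hand": -0.1}, {"dp": [-14, 117, 14], "twist": [0, 0, -0.05], "hand": -0.1}, {"dp": [-19, 155, 18], "twist": [0, 0, -0.06], "hand": -0.1}, {"dp": [-19, 155, 18], "twist": [0, 0, -0.06], "hand": -0.1}])

```text
clock: 39.78
tool_pos: [0.4499, -0.4133, 0.1088]
eef_rot: [0.995, 0.104, 0.0, -0.0]
contact_force: [0.2, 0.2, -0.4]
opening: 0.448
finger_force: 0.0
```

step_arm(motion=[{"dp": [0, 0, 0], "twist": [0, 0, 0], "hand": -0.1}, {"dp": [0, 0, 0], "twist": [0, 0, 0], "hand": -0.1}])

```text
clock: 40.02
tool_pos: [0.4521, -0.4077, 0.11]
eef_rot: [0.994, 0.108, 0.001, -0.002]
contact_force: [-0.9, -0.4, -0.5]
opening: 0.454
finger_force: 0.0
```

```bash
python3 - <<'E'
from h import *
st=r.get_state(); s=r.snapshot('wrist'); save(s,'w9'); T=campose(s,st); P=cloud(s,T)
q=P[(P[...,2]>.0095)&(P[...,2]<.03)&(P[...,0]>.44)&(P[...,0]<.56)&(abs(P[...,1]+.404-(P[...,0]-.475)*.22)<.025)]
print(len(q),mid(q,12.4),q[:,0].max(),np.median(q[:,2]))
g=along((475.5,-404.3),12.4,-25)
plan([((*g,28.5),rot(12.4),-.1,2)])
s=r.snapshot('top'); T=campose(s); P=cloud(s,T)
try: print('wand',mid(pts(P,(.46,-.25),.012,.05),9))
except Exception as e: print(e)
E
```

```text
5091 (array([ 492.8, -400.8]), np.float64(13.7), np.float64(112.4)) 0.5479075806274498 0.02050977764019893
at [ 452.1 -407.9  110. ] f [ 0.7  0.1 -0.4] open 0.45 t 40.08
[{"dp":[-1,1,41],"twist":[0,0,0],"hand":-0.1},{"dp":[-2,2,81],"twist":[0,0,0],"hand":-0.1},{"dp":[-2,2,81],"twist":[0,0,0],"hand":-0.1},{"dp":[-2,2,81],"twist":[0,0,0],"hand":-0.1}]
wand (array([ 462.7, -249.8]), np.float64(8.9), np.float64(140.5))
```

View pics/w9.png

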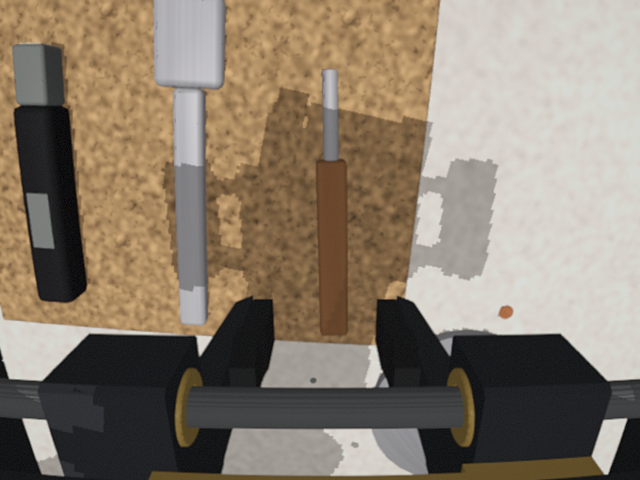

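The stylus sits between the fingers: handle (332,250), pin tip (330,72).

step_arm(motion=[{"dp": [0, 1, 41], "twist": [0, 0, 0], "hand": -0.1}, {"dp": [-1, 2, 70], "twist": [0, 0, 0], "hand": -0.1}, {"dp": [-1, 2, 82], "twist": [0, 0, 0], "hand": -0.1}, {"dp": [-1, 2, 82], "twist": [0, 0, 0], "hand": -0.1}])

```text
clock: 40.62
tool_pos: [0.4517, -0.4108, 0.028]
eef_rot: [0.994, 0.107, 0.001, -0.001]
contact_force: [-0.6, -0.5, 0.3]
opening: 0.451
finger_force: 0.0
```

step_arm(motion=[{"dp": [0, 0, 0], "twist": [0, 0, 0], "hand": -1}, {"dp": [0, 0, 0], "twist": [0, 0, 0], "hand": -1}, {"dp": [0, 0, 0], "twist": [0, 0, 0], "hand": -1}, {"dp": [0, 0, 0], "twist": [0, 0, 0], "hand": -1}, {"dp": [0, 0, 0], "twist": [0, 0, 0], "hand": -1}], force=58)

```text
clock: 41.25
tool_pos: [0.4515, -0.4116, 0.0281]
eef_rot: [0.994, 0.107, 0.001, -0.001]
contact_force: [-0.8, 0.4, 4.6]
opening: 0.176
finger_force: 58.0
```

step_arm(motion=[{"dp": [0, 0, -30], "twist": [0, 0, 0], "hand": -1}, {"dp": [0, 0, -80], "twist": [0, 0, 0], "hand": -1}, {"dp": [0, 0, -130], "twist": [0, 0, 0], "hand": -1}, {"dp": [0, 0, -170], "twist": [0, 0, 0], "hand": -1}, {"dp": [0, 0, -170], "twist": [0, 0, 0], "hand": -1}])

```text
clock: 41.88
tool_pos: [0.4526, -0.4125, 0.2006]
eef_rot: [0.994, 0.107, 0.003, 0.001]
contact_force: [-0.5, -0.2, -1.0]
opening: 0.175
finger_force: 58.0
```

```bash
python3 - <<'E'
from h import *
s=r.snapshot('wrist'); heldcheck(s,.03,.11,.015)
n=face(); ro=rot(-1.5,40); t=tcp_for(RECESS+60*n,ro,99,16); print(t)
plan([((470,-260,200),rot(6,20),-1,0),(t,ro,-1,3)],adeg=9)
E
```

```text
[[33.0, -1.6, 7.3, 16.0], [39.0, -1.6, 7.3, 15.8], [45.0, -1.8, 7.3, 15.9], [51.0, -1.8, 7.8, 15.8], [57.0, -1.8, 12.1, 8.7], [63.0, -1.8, 12.1, 8.0], [69.0, -1.8, 12.0, 7.9], [75.0, -1.8, 12.1, 8.1], [81.0, -2.0, 12.0, 8.1], [87.0, -2.0, 11.9, 8.0], [93.0, -2.1, 12.1, 8.2], [99.0, -2.1, 12.2, 8.1]]
xmax 98.0725103601277 slope y [-0.00720678 -1.36893377] slope z [0.08778371 4.7219356 ]
[ 497.12441488 -132.78090907  159.97268445]
at [ 451.1 -412.1  198.4] f [ 0.1  0.1 -1.5] open 0.173 t 41.92
[{"dp":[17,-48,0],"twist":[0.01,-0.12,0.04],"hand":-1},{"dp":[34,-96,-1],"twist":[0.01,-0.23,0.07],"hand":-1},{"dp":[51,-145,-1],"twist":[0.02,-0.35,0.11],"hand":-1}]
[{"dp":[17,-41,8],"twist":[0.02,-0.12,0.04],"hand":-1},{"dp":[34,-82,16],"twist":[0.04,-0.23,0.08],"hand":-1},{"dp":[51,-123,24],"twist":[0.06,-0.35,0.11],"hand":-1},{"dp":[51,-123,24],"twist":[0.06,-0.35,0.11],"hand":-1},{"dp":[51,-123,24],"twist":[0.06,-0.35,0.11],"hand":-1}]
[{"dp":[0,0,0],"twist":[0,0,0],"hand":-1}]
```

step_arm(motion=[{"dp": [17, -48, 0], "twist": [0.01, -0.12, 0.04], "hand": -1}, {"dp": [34, -96, 0], "twist": [0.01, -0.23, 0.07], "hand": -1}, {"dp": [51, -145, 0], "twist": [0.02, -0.35, 0.11], "hand": -1}])

```text
clock: 42.3
tool_pos: [0.4689, -0.2579, 0.1967]
eef_rot: [0.983, 0.05, -0.176, 0.008]
contact_force: [0.4, -1.1, -0.9]
opening: 0.175
finger_force: 58.0
```

step_arm(motion=[{"dp": [17, -41, 8], "twist": [0.02, -0.12, 0.04], "hand": -1}, {"dp": [34, -82, 16], "twist": [0.04, -0.23, 0.08], "hand": -1}, {"dp": [51, -123, 24], "twist": [0.06, -0.35, 0.11], "hand": -1}, {"dp": [51, -123, 24], "twist": [0.06, -0.35, 0.11], "hand": -1}, {"dp": [51, -123, 24], "twist": [0.06, -0.35, 0.11], "hand": -1}])

```text
clock: 42.92
tool_pos: [0.4959, -0.1334, 0.157]
eef_rot: [0.939, -0.01, -0.344, -0.003]
contact_force: [0.3, -0.1, 0.6]
opening: 0.178
finger_force: 58.0
```

step_arm(motion=[{"dp": [0, 0, 0], "twist": [0, 0, 0], "hand": -1}, {"dp": [0, 0, 0], "twist": [0, 0, 0], "hand": -1}])

```text
clock: 43.18
tool_pos: [0.4966, -0.134, 0.159]
eef_rot: [0.94, -0.011, -0.342, -0.003]
contact_force: [-0.2, 0.2, -0.6]
opening: 0.174
finger_force: 58.0
```

```bash
cat > chk.py <<'E'
from h import *
n=face(); RECESS=np.array([608.8,-136.1,45.2]); TIP=[99,-.7,15.3]
st=r.get_state(); o=R.from_quat(st['eef_rot']); p=np.array(st['tool_pos'])*1000
tip=p+o.apply(TIP); d=tip-RECESS
print('tip height over mouth',round(d@n,2),'lateral (tool x,y,z)',o.inv().apply(-(d-(d@n)*n)).round(2),'axis in tool of -n',o.inv().apply(-n).round(3),'f',st['contact_force'].round(1),'open',st['opening'])
E
python3 chk.py; python3 - <<'E'
from h import *
heldcheck(r.snapshot('wrist'),.03,.11,.015)
s=r.snapshot('top'); cv2.imwrite('pics/crop10.png',cv2.resize(s['pixels'][115:205,320:430],None,fx=5,fy=5,interpolation=cv2.INTER_CUBIC)[:,:,::-1])
T=campose(s);P=cloud(s,T)
for u,v in [(397,175)]: print(P[v-1:v+2,u-1:u+2].reshape(-1,3).mean(0))
E
```

```text
tip height over mouth 60.14 lateral (tool x,y,z) [-0.01 -0.11 -0.31] axis in tool of -n [1.    0.001 0.   ] f [-0.2  0.2 -0.6] open 0.17408302896948608
[[33.0, -1.4, 8.2, 15.9], [39.0, -1.4, 8.3, 15.8], [45.0, -1.5, 8.2, 15.8], [51.0, -1.4, 8.8, 15.7], [57.0, -1.4, 13.0, 8.0], [63.0, -1.5, 12.9, 8.0], [69.0, -1.5, 13.0, 7.9], [75.0, -1.5, 12.9, 7.8], [81.0, -1.7, 12.9, 8.1], [87.0, -1.7, 12.9, 7.9], [93.0, -1.7, 13.0, 7.8], [99.0, -1.8, 13.1, 8.1]]
xmax 97.32624531155408 slope y [-0.00634396 -1.12470613] slope z [0.08730748 5.6835675 ]
[ 0.55884873 -0.10474586  0.27948326]
```

step_arm(motion=[{"dp": [25, 0, -1], "twist": [0, 0, 0], "hand": -1}, {"dp": [50, 0, -1], "twist": [0, 0, 0], "hand": -1}, {"dp": [50, 0, -1], "twist": [0, 0, 0], "hand": -1}, {"dp": [50, 0, -1], "twist": [0, 0, 0], "hand": -1}])

```text
clock: 43.78
tool_pos: [0.5353, -0.1337, 0.1276]
eef_rot: [0.939, -0.01, -0.343, -0.004]
contact_force: [-0.3, -0.2, -1.9]
opening: 0.172
finger_force: 58.0
```

```bash
sed -i 's/TIP=.*/TIP=[98.2,-.6,16.2]/' chk.py; python3 chk.py; python3 - <<'E'
from h import *
s=r.snapshot('wrist'); heldcheck(s,.03,.11,.015); save(s,'w10')
s=r.snapshot('side'); cv2.imwrite('pics/side10.png',cv2.resize(s['pixels'][165:245,240:350],None,fx=6,fy=6,interpolation=cv2.INTER_CUBIC)[:,:,::-1])
E
```

```text
tip height over mouth 11.14 lateral (tool x,y,z) [-0.01  1.34 -0.49] axis in tool of -n [ 1.     0.003 -0.001] f [-0.3 -0.2 -1.9] open 0.1715012931212392
[[33.0, -1.4, 8.3, 15.9], [39.0, -1.4, 8.3, 15.8], [45.0, -1.5, 8.3, 15.8], [51.0, -1.5, 8.8, 15.8], [57.0, -1.4, 13.1, 8.0], [63.0, -1.5, 12.9, 8.0], [69.0, -1.5, 13.0, 7.9], [75.0, -1.5, 13.1, 7.8], [81.0, -1.7, 12.9, 8.1], [87.0, -1.7, 13.0, 8.0], [93.0, -1.7, 13.0, 7.8], [99.0, -1.8, 13.2, 8.1], [111.0, 0.0, 24.7, 30.0]]
xmax 109.78478740306358 slope y [ 0.00487738 -1.76585972] slope z [0.14239661 2.61349632]
```

View pics/side10.png

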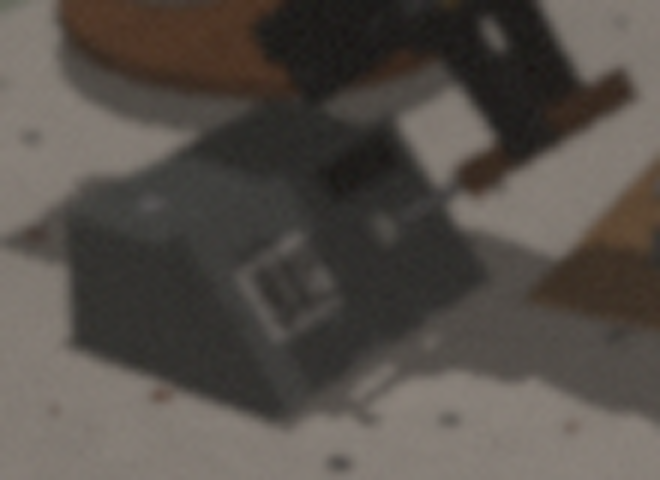

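The side view shows the pin at (425,210) heading straight for the recess at (385,228). I'll push in small steps.

step_arm(motion=[{"dp": [6, 1, 0], "twist": [0, 0, 0], "hand": -1}, {"dp": [12, 1, 0], "twist": [0, 0, 0], "hand": -1}, {"dp": [15, 1, 0], "twist": [0, 0, 0], "hand": -1}, {"dp": [15, 1, 0], "twist": [0, 0, 0], "hand": -1}])

```text
clock: 44.38
tool_pos: [0.5472, -0.1348, 0.1171]
eef_rot: [0.939, -0.01, -0.343, -0.004]
contact_force: [-0.7, 0.2, -0.3]
opening: 0.176
finger_force: 58.0
```

```bash
python3 chk.py
```

```text
tip height over mouth -4.73 lateral (tool x,y,z) [-0.    0.58 -0.85] axis in tool of -n [ 1.     0.003 -0.001] f [-0.7  0.2 -0.3] open 0.17584448565588173
```

step_arm(motion=[{"dp": [2, 0, 0], "twist": [0, 0, 0], "hand": -1}, {"dp": [4, 0, 0], "twist": [0, 0, 0], "hand": -1}, {"dp": [5, 0, 0], "twist": [0, 0, 0], "hand": -1}, {"dp": [5, 0, 0], "twist": [0, 0, 0], "hand": -1}])

```text
clock: 44.88
tool_pos: [0.5503, -0.1349, 0.1146]
eef_rot: [0.939, -0.01, -0.343, -0.004]
contact_force: [-4.0, -0.4, 3.6]
opening: 0.173
finger_force: 58.0
```

```bash
python3 chk.py
```

```text
tip height over mouth -8.76 lateral (tool x,y,z) [-0.    0.54 -0.94] axis in tool of -n [ 1.     0.003 -0.003] f [-4.  -0.4  3.6] open 0.17326858143421847
```

step_arm(motion=[{"dp": [1, 0, 0], "twist": [0, 0, 0], "hand": -1}, {"dp": [2, 0, 0], "twist": [0, 0, 0], "hand": -1}, {"dp": [3, 0, 0], "twist": [0, 0, 0], "hand": -1}, {"dp": [3, 0, 0], "twist": [0, 0, 0], "hand": -1}])

```text
clock: 45.38
tool_pos: [0.5507, -0.135, 0.114]
eef_rot: [0.938, -0.01, -0.346, -0.003]
contact_force: [-9.4, -0.5, 10.4]
opening: 0.176
finger_force: 58.0
```

```bash
python3 chk.py
```

```text
tip height over mouth -9.36 lateral (tool x,y,z) [-0.02  0.46 -1.74] axis in tool of -n [ 1.     0.004 -0.009] f [-9.4 -0.5 10.4] open 0.17574854532005726
```

Pushing 3 mm further moved it only 0.6 mm while the force rose to 14 N, so the button is bottomed. Next I'll retract and put the stylus back.

step_arm(motion=[{"dp": [-8, 0, 0], "twist": [0, 0, 0], "hand": -1}, {"dp": [-20, 0, 0], "twist": [0, 0, 0], "hand": -1}, {"dp": [-50, 0, 0], "twist": [0, 0, 0], "hand": -1}, {"dp": [-85, 0, 0], "twist": [0, 0, 0], "hand": -1}, {"dp": [-85, 0, 0], "twist": [0, 0, 0], "hand": -1}])

```text
clock: 46.0
tool_pos: [0.4883, -0.134, 0.1685]
eef_rot: [0.94, -0.011, -0.341, -0.003]
contact_force: [0.6, 1.0, -0.8]
opening: 0.174
finger_force: 58.0
```

```bash
python3 - <<'E'
from h import *
heldcheck(r.snapshot('wrist'),.03,.11,.015)
plan([((465,-270,200),rot(6,20),-1,0),((452.3,-409.5,90),rot(12),-1,3)],adeg=9)
E
```

```text
[[33.0, -1.4, 8.3, 15.9], [39.0, -1.4, 8.3, 15.7], [45.0, -1.5, 8.3, 15.8], [51.0, -1.5, 8.7, 15.7], [57.0, -1.4, 12.9, 8.0], [63.0, -1.5, 13.0, 8.0], [69.0, -1.5, 13.0, 7.9], [75.0, -1.5, 13.0, 7.8], [81.0, -1.7, 13.1, 8.0], [87.0, -1.7, 12.9, 7.9], [93.0, -1.7, 13.0, 7.9], [99.0, -1.8, 13.0, 8.1]]
xmax 97.31783875212408 slope y [-0.00630952 -1.13465219] slope z [0.08650343 5.74037407]
at [ 489.  -133.9  167.4] f [ 0.2  0.1 -1. ] open 0.172 t 46.05
[{"dp":[-12,46,-4],"twist":[-0.02,0.12,-0.04],"hand":-1},{"dp":[-25,91,-8],"twist":[-0.04,0.23,-0.07],"hand":-1},{"dp":[-37,137,-11],"twist":[-0.06,0.35,-0.11],"hand":-1}]
[{"dp":[3,34,28],"twist":[-0.01,0.09,-0.03],"hand":-1},{"dp":[6,69,56],"twist":[-0.01,0.17,-0.05],"hand":-1},{"dp":[9,103,84],"twist":[-0.02,0.26,-0.08],"hand":-1},{"dp":[12,137,112],"twist":[-0.02,0.34,-0.11],"hand":-1},{"dp":[12,137,112],"twist":[-0.02,0.34,-0.11],"hand":-1}]
[{"dp":[0,0,0],"twist":[0,0,0],"hand":-1},{"dp":[0,0,0],"twist":[0,0,0],"hand":-1}]
```

step_arm(motion=[{"dp": [-12, 46, -4], "twist": [-0.02, 0.12, -0.04], "hand": -1}, {"dp": [-25, 91, -8], "twist": [-0.04, 0.23, -0.07], "hand": -1}, {"dp": [-37, 137, -11], "twist": [-0.06, 0.35, -0.11], "hand": -1}])

```text
clock: 46.42
tool_pos: [0.4657, -0.2713, 0.1988]
eef_rot: [0.984, 0.052, -0.17, 0.008]
contact_force: [0.3, 0.1, -0.8]
opening: 0.174
finger_force: 58.0
```

step_arm(motion=[{"dp": [3, 34, 28], "twist": [-0.01, 0.09, -0.03], "hand": -1}, {"dp": [6, 69, 56], "twist": [-0.01, 0.17, -0.05], "hand": -1}, {"dp": [9, 103, 84], "twist": [-0.02, 0.26, -0.08], "hand": -1}, {"dp": [12, 137, 112], "twist": [-0.02, 0.34, -0.11], "hand": -1}, {"dp": [12, 137, 112], "twist": [-0.02, 0.34, -0.11], "hand": -1}])

```text
clock: 47.05
tool_pos: [0.447, -0.4132, 0.0859]
eef_rot: [0.995, 0.103, -0.007, -0.001]
contact_force: [0.8, 0.2, -0.5]
opening: 0.177
finger_force: 58.0
```

step_arm(motion=[{"dp": [0, 0, 0], "twist": [0, 0, 0], "hand": -1}, {"dp": [0, 0, 0], "twist": [0, 0, 0], "hand": -1}, {"dp": [0, 0, 0], "twist": [0, 0, 0], "hand": -1}])

```text
clock: 47.42
tool_pos: [0.4527, -0.4078, 0.0901]
eef_rot: [0.994, 0.108, -0.003, -0.001]
contact_force: [0.2, -0.7, -0.2]
opening: 0.174
finger_force: 58.0
```

```bash
python3 - <<'E'
from h import *
st=r.get_state(); s=r.snapshot('wrist'); heldcheck(s,.03,.11,.015); save(s,'w11'); print(R.from_quat(st['eef_rot']).as_matrix().round(3).tolist())
plan([((452.3,-409.5,29.5),rot(12),-1,2)])
E
```

```text
[[33.0, -1.6, 7.4, 16.0], [39.0, -1.6, 7.3, 15.7], [45.0, -1.8, 7.3, 15.9], [51.0, -1.8, 7.7, 15.9], [57.0, -2.0, 12.0, 10.4], [63.0, -2.0, 11.9, 7.6], [69.0, -2.0, 12.0, 7.5], [75.0, -2.1, 12.0, 7.8], [81.0, -2.0, 12.1, 8.1], [87.0, -2.0, 12.1, 7.9], [93.0, -2.1, 12.1, 8.2], [99.0, -2.1, 12.2, 8.1]]
xmax 97.97604205790188 slope y [-0.00742695 -1.42890303] slope z [0.08915498 4.63929446]
[[0.977, 0.215, -0.007], [0.215, -0.977, 0.0], [-0.007, -0.002, -1.0]]
at [ 452.4 -408.    90. ] f [-0.5 -0.3  0.1] open 0.173 t 47.48
[{"dp":[0,1,30],"twist":[0,0,0],"hand":-1},{"dp":[0,2,61],"twist":[0,0.01,0.01],"hand":-1},{"dp":[0,2,61],"twist":[0,0.01,0.01],"hand":-1},{"dp":[0,2,61],"twist":[0,0.01,0.01],"hand":-1}]
```

View pics/w11.png

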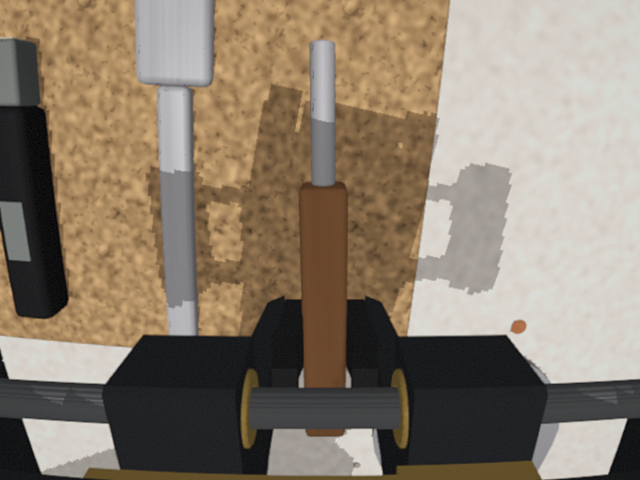

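step_arm(motion=[{"dp": [0, 1, 30], "twist": [0, 0, 0], "hand": -1}, {"dp": [0, 1, 52], "twist": [0, 0.005, 0], "hand": -1}, {"dp": [0, 1, 61], "twist": [0, 0.005, 0], "hand": -1}, {"dp": [0, 1, 61], "twist": [0, 0.005, 0], "hand": -1}])

```text
clock: 47.98
tool_pos: [0.4516, -0.4094, 0.0289]
eef_rot: [0.994, 0.107, -0.001, -0.001]
contact_force: [-0.6, 0.3, -0.6]
opening: 0.171
finger_force: 57.9
```

step_arm(motion=[{"dp": [0, 0, 0], "twist": [0, 0, 0], "hand": -0.1}, {"dp": [0, 0, 0], "twist": [0, 0, 0], "hand": -0.1}, {"dp": [0, 0, 0], "twist": [0, 0, 0], "hand": -0.1}, {"dp": [0, 0, -50], "twist": [0, 0, 0], "hand": -0.1}, {"dp": [0, 0, -100], "twist": [0, 0, 0], "hand": -0.1}])

```text
clock: 48.6
tool_pos: [0.451, -0.4096, 0.1292]
eef_rot: [0.994, 0.107, -0.002, -0.002]
contact_force: [1.0, -0.5, 0.3]
opening: 0.447
finger_force: 0.0
```

step_arm(motion=[{"dp": [-40, 30, -50], "twist": [0, 0, 0], "hand": -0.1}, {"dp": [-80, 70, -100], "twist": [0, 0, 0], "hand": -0.1}, {"dp": [-110, 110, -130], "twist": [0, 0, 0], "hand": -0.1}, {"dp": [-140, 150, -130], "twist": [0, 0, 0], "hand": -0.1}, {"dp": [-160, 180, -130], "twist": [0, 0, 0], "hand": -0.1}])

```text
clock: 49.22
tool_pos: [0.3308, -0.6237, 0.2596]
eef_rot: [0.995, 0.105, -0.002, 0.0]
contact_force: [1.0, -0.7, -0.3]
opening: 0.451
finger_force: 0.0
```

```bash
python3 - <<'E'
from h import *
s=r.snapshot('top'); save(s,'top9'); T=campose(s); P=cloud(s,T)
def tr(n,*a):
    try: q=pts(P,*a[:4]); print(n,mid(q,a[4]),np.median(q[:,2]).round(4))
    except Exception as e: print(n,'none')
for n,c in [('spatula',(.518,.238)),('turner',(.511,.312)),('paddle',(.504,.387))]: tr(n,c,.0845,.11,.12,5)
tr('server',(.48,-.325),.0105,.03,.1,9);tr('wand',(.462,-.25),.012,.05,.1,9);tr('sty',(.477,-.404),.0095,.05,.1,12.7)
print('bowls',blob(P,(.69,.17),.055,.1))
E
```

```text
spatula (array([519.3, 238. ]), np.float64(4.9), np.float64(179.8)) 0.0923
turner (array([512.7, 312.7]), np.float64(4.6), np.float64(180.2)) 0.0925
paddle (array([504.2, 387.8]), np.float64(4.5), np.float64(180.7)) 0.0926
server (array([ 479.9, -326. ]), np.float64(8.5), np.float64(179.3)) 0.0141
wand (array([ 462.7, -249.9]), np.float64(8.7), np.float64(140.2)) 0.0254
sty (array([ 509.2, -392.2]), np.float64(12.3), np.float64(131.8)) 0.0191
bowls {'c': (686.5, 169.2), 'L': 118.6, 'W': 118.5, 'yaw': np.float64(-89.6), 'z': np.float64(66.6), 'n': 1635, 'ends': (np.float64(94.6), np.float64(94.2))}
```

View pics/top9.png

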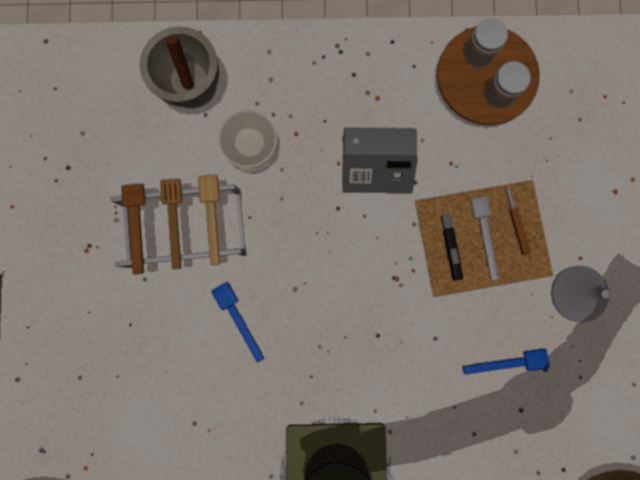

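The final view shows three utensils square on the rails at (135,228), (173,224) and (212,220), and the wand (452,247), server (486,237) and stylus (517,221) flat and side by side on the mat. The stylus slid about 3 cm forward after release, but it is still well inside the edges. I'm handing in.

```bash
python3 -c "
from h import *
print(r.finish_job())"
```

```text
the job is handed in; nothing more can be done
None
```

The job is done and handed in at about 49 s: spatula, turner and paddle (no pounder was there) lie square across the rails, the label was scanned for about 4 s before the button was bottomed with the stylus, and server, scanner and stylus lie flat on the mat, the stylus about 3 cm from where I set it but well inside the edges, with the bowls unmoved.

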